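Find the stamped sample box and push it to the dispatch line

TASK

Two identical sample boxes lie flat on the bench in front of the dispatch line, the low aluminium rail; one of them carries a round release stamp on its underside. Tip each box up with the fingertips under its thumb lip until it stands on its back side with its underside facing you; once both stand, gently push the stamped one, standing as it is, away from you until its lid is flush against the rail, and leave the other standing where you tipped it. Do not lift either box off the bench or squeeze it, and leave the things around them alone.

Things in the scene. Friction and masses are not known exactly. Their poses are not given: they have to be found in the camera images.
- box_1: One of two sample boxes that look alike: closed, rigid, white case, grey lid (fixed), 96 deep (its x) x 122 wide (y) x 64 mm high, 0.25 to 0.5 kg, balanced at its middle. Origin: centre of the underside. Lying flat: x roughly away from the robot, y left, z up. Standing on its back (+x) side it is 96 mm high, 64 mm thick, its x points down and its z away from the robot.
- box_2: The other sample box: same shape, size, weight and axes as box_1. The two start side by side in either order, one left and one right. Only one of the boxes has the stamp.
- box_1_lip (a point): Middle of the under face of box_1's thumb lip, 54 mm in front (-x) of the origin and 44 mm above it. The grey lip, 70 mm wide, 5 mm thick, sticks out 12 mm from the front side (up from the top once the box stands). Raised here from below, the box turns about its lower back edge, passes its balance at about 56 degrees and then settles by itself onto its back side.
- box_2_lip (a point): The same point on box_2.
- stamp (a point): The release stamp: two concentric black ink rings, 54 mm across, with a tick inside, flat in the middle of the underside of one of the two boxes; this point is its centre and so coincides with that box's origin. The other underside is plain white. It cannot be seen while the box lies flat.
- box_1_heel (a point): Middle of the lower back edge of box_1 (48 mm along +x from its origin, on the underside): the edge on which it tips. It stays on the bench throughout.
- box_2_heel (a point): The same point on box_2.
- box_1_lid (a point): Centre of the flat top of box_1's lid, 64 mm above its origin along its z; it faces the rail when the box stands on its back.
- box_2_lid (a point): The same point on box_2.
- line: The dispatch line: a fixed aluminium angle rail, 560 mm long (its y), 36 mm high, 5 mm thick, with a flat foot 36 mm wide behind it. Origin: middle of the face towards the robot, at bench level; x points away from the robot, square to that face; y left along the rail; z up.
- felt_pen: Bystander: a dark marker pen with a blue cap, 136 mm long, 19 mm high, lying between the boxes. Origin: centre of its underside.
- bench_clock: Bystander: a small white digital timer, 62 x 66 x 19 mm, left of the boxes. Origin: centre of its underside.
- red_stapler: Bystander: a red stapler, 135 mm long, 48 mm high, right of the boxes. Origin: centre of its underside.
- amber_dropper: Bystander: an amber dropper bottle, 34 mm across, 102 mm tall, standing far right. Origin: centre of its underside.
- red_cup: Bystander: a specimen cup with a red lid, 62 mm across, 68 mm tall, left of the boxes. Origin: centre of its underside.

How it is judged:
By the outcome, as a careful person would: the job done as asked, in the order asked, and still so for the second after the job is handed in, with the robot touching nothing.
It also fails if it takes over 72 s, if anything falls off the work surface, if the arm or the gripper's body presses on something with over 40 N, if the wrist force passes 120 N, or if a joint passes its speed limit or range.

ROBOT

A 6-joint arm with a two-finger parallel gripper is mounted at the origin on a cart in front of the work surface, level with it; the furniture and walls round the work are solid. World frame = base frame: x ahead of the robot, y to its left, z up, the work surface at z = 0. Lengths are in m, angles in rad, forces in N, time in s.
With the tool pointing down it reaches from about 0.25 to 0.725 m from the base axis. Payload 4 kg.
Tool frame: the origin (TCP) lies midway between the tips of the shut fingers; the grasp point (between the pads) lies 19 mm behind it; z points along the fingers, y is the line along which they close (so a half turn about z gives the same grasp; the last joint's range is limited). The gripper opens to 85 mm and grips with 20 to 120 N. Pads are 22 mm wide; open, the fingers measure 114 mm over their backs; the gripper's body (76 mm by 85 mm) begins 54 mm behind the grasp point. The pads swing forward as they close: fully open they stand 13 mm farther back than shut.
Start: joints at [1.235, 0.241, 0.005, 1.335, 0, 1.571], TCP at [0.165, 0.472, 0.21] pointing down, gripper open.
Joint ranges: [-2.72, 2.72], [-1.05, 1.87], [-1.09, 1.28], [-1.99, 2.15], [-1.42, 1.44], [-3.14, 3.14]. Speed limits (rad/s): [2.79, 2.79, 3.14, 3.14, 3.14, 3.14].

INTERFACE

Orientations are given as a unit quaternion [x, y, z, w].
In Python, from workcell import get_obs, camera, job_done, silhouettes gives the robot as it stands. The module is installed in compiled form; this text tells all that it offers.
- The arm moves only by the tool drive_tool, never from a script. Its argument "increments" is a list of rows, each a list of 3 entries, a list of its own where there are three numbers: the shift along the world's x, y, z in mm, then the turn, a rotation vector about the world's x, y, z in degrees, then the opening, from 0 (shut) to 1 (fully open). A call has 1 to 8 rows; each row shifts and turns the commanded pose from where the row before left it; what a row does not reach is not made up. A row lasts 1/12 s, in which the tool goes at most 41.7 mm and 7.16 degrees, less where a joint would pass 70% of its speed; a pose out of reach is approached as far as the arm can. A call is refused whole if a number of a shift passes 41.7 or a number of a turn 7.16, either way. A call with a gripper value outside its range is refused whole. The fingers move at their own pace and stop on an object; the grip force is fixed at half the most. Time passes only in rows, so rows that do not move let the fingers close. It gives the time, the measured TCP pose, the force, the opening and the grip force at its end, in the units of the state.
- get_obs(): the state, without advancing time (a new reading comes with each control period).
- camera(name): name is "side" or "top"; returns a dict with "image" (420x560x3 uint8, red, green, blue), "K" (3x3 intrinsics, pixels), "view" (4x4, takes a point from world to camera coordinates). Camera axes: x right, y down, z forward; pixel columns grow to the right and rows downward; lengths in m; the calibration is good to about 2 mm. A picture is of the moment at which its call begins. There is no depth.
- job_done(): hands the job in; it is judged then, once.
Trained networks look in a picture, given as the dict that the camera call returned (one of the last four; its "shot" number tells which), for a name from the list of things; names that differ only in an ending like _2 or _b are one class to them, and where a whole thing is asked for, a point or a joint stands for the part that bears it (a point fixed in the world has none). Each returns a list of dicts, best first, with "conf" (0 to 1); they miss things now and then, are a little off and sometimes report something else, mostly with a low value. They report only what shows in the picture. A call takes as long as a camera call.
- silhouettes(query, picture): "region" (420x560 bool, what is visible of it) and "bbox" ([left, top, right, bottom] in pixels, round what is visible of it).
The state is a dict: "clock": time; "joint_pos": joint angles; "joint_vel": joint speeds; "tau": joint torques, N m; "eef_pos": TCP position; "tool_rot": TCP orientation; "ft_force": force on the tool from outside, world axes, zero at the start; "ft_torque": the same for the moment, N m; "grip_width": finger opening in m; "grasp_force": force on a finger pad.
Only numpy, scipy, OpenCV 4.12 (cv2) and the standard library are available. Lean on these libraries where they do the work, as an engineer would, in place of code of your own. Each camera call takes 0.05 s, during which the arm holds its last target. There are 200 camera calls.

## Working session

There is one attempt and no reset: what is moved stays moved. The work goes in short steps, Python scripts to look and compute and a tool call to move; the robot and the scene stay as the last step left them, time stands still between calls to the robot, and variables do not carry over. Pictures are saved under pics/ and viewed, at most 10 in all, crops included, and the job is handed in when it is done.

Besides the shell and the picture viewer there is one more tool, called after ">>>" by a JSON object that holds its "method" and its "body", one argument or row to a line. drive_tool: Moves the arm, as the interface text tells. Its arguments: {"type":"object","properties":{"increments":{"type":"array"}},"required":["increments"]}

```bash
mkdir -p pics
cat > h.py <<'E'
import numpy as np,cv2
from workcell import *
def shot(n):
    p=camera(n);return p
def save(p,f):cv2.imwrite('pics/'+f,p['image'][:,:,::-1])
def ray(p,uv):
    V=np.array(p['view']);R=V[:3,:3];c=-R.T@V[:3,3]
    d=R.T@np.linalg.inv(p['K'])@np.array([uv[0],uv[1],1.]);return c,d
def atz(p,uv,z):
    c,d=ray(p,uv);return c+d*(z-c[2])/d[2]
def proj(p,X):
    V=np.array(p['view']);q=np.array(p['K'])@(V[:3,:3]@np.array(X)+V[:3,3]);return q[:2]/q[2]
E
python3 - <<'E'
from h import *
o=get_obs();print(o['eef_pos'],o['tool_rot'],o['clock'],o['grip_width'])
for n in('top','side'):
    p=shot(n);save(p,n+'0.png');c,_=ray(p,(0,0));print(n,c.round(3))
    for q in('box_1','box_1_lip','line','felt_pen','bench_clock','red_stapler','red_cup','amber_dropper'):
        for s in silhouettes(q,p)[:3]:
            cs=cv2.boxPoints(cv2.minAreaRect(np.argwhere(s['region'])[:,::-1].astype(np.float32)))
            print(q,round(s['conf'],2),s['bbox'],[atz(p,u,0)[:2].round(3).tolist() for u in cs])
E
```

```text
[0.16455629 0.47144502 0.20951116] [ 1.67110649e-01  9.85937604e-01 -1.02370815e-03 -1.57454725e-04] 0.0 0.08557806294654828
top [ 0.332 -0.131  1.227]
box_1 0.9 [298.4, 215.4, 352.4, 265.2] [[0.586, -0.185], [0.581, -0.313], [0.465, -0.306], [0.47, -0.18]]
box_1 0.67 [199.1, 214.3, 257.8, 268.4] [[0.569, 0.067], [0.591, -0.062], [0.474, -0.082], [0.453, 0.045]]
box_1_lip 0.75 [199.3, 213.4, 260.7, 266.7] [[0.57, 0.066], [0.589, -0.065], [0.473, -0.083], [0.454, 0.046]]
box_1_lip 0.57 [298.2, 209.5, 353.9, 262.3] [[0.586, -0.185], [0.581, -0.313], [0.468, -0.306], [0.472, -0.18]]
box_1_lip 0.42 [398.5, 181.5, 413.7, 202.2] [[0.631, -0.42], [0.667, -0.459], [0.644, -0.479], [0.609, -0.44]]
line 0.81 [164.6, 133.6, 396.5, 173.8] [[0.741, 0.153], [0.786, -0.433], [0.739, -0.434], [0.695, 0.148]]
felt_pen 0.86 [275.0, 220.2, 286.5, 275.9] [[0.575, -0.125], [0.574, -0.145], [0.435, -0.14], [0.435, -0.121]]
bench_clock 0.58 [141.0, 276.8, 173.2, 310.5] [[0.422, 0.213], [0.449, 0.15], [0.391, 0.123], [0.365, 0.186]]
red_stapler 0.72 [411.2, 229.2, 431.0, 286.4] [[0.537, -0.441], [0.542, -0.
[... 798 characters left out ...]
455, -0.382], [0.464, -0.182]]
felt_pen 0.63 [279.9, 222.0, 336.2, 237.8] [[0.572, -0.133], [0.572, -0.164], [0.433, -0.154], [0.435, -0.123]]
bench_clock 0.82 [332.4, 317.5, 373.6, 356.7] [[0.448, 0.139], [0.386, 0.103], [0.361, 0.179], [0.42, 0.212]]
red_stapler 0.79 [300.8, 140.1, 350.9, 159.5] [[0.536, -0.542], [0.395, -0.553], [0.397, -0.454], [0.531, -0.444]]
red_stapler 0.32 [192.7, 149.8, 236.7, 317.1] [[0.737, 0.14], [0.789, -0.482], [0.726, -0.467], [0.695, 0.145]]
red_cup 0.65 [259.5, 314.9, 296.2, 363.8] [[0.584, 0.13], [0.517, 0.124], [0.511, 0.223], [0.572, 0.228]]
amber_dropper 0.81 [266.7, 128.4, 272.2, 159.3] [[0.66, -0.599], [0.627, -0.601], [0.611, -0.432], [0.641, -0.43]]
```

```bash
python3 -c "
import cv2,numpy as np
a=cv2.imread('pics/top0.png');b=cv2.imread('pics/side0.png')
cv2.imwrite('pics/b0.png',cv2.resize(np.hstack([a,b]),(800,300)))"
```

```text
(no output)
```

View pics/top0.png

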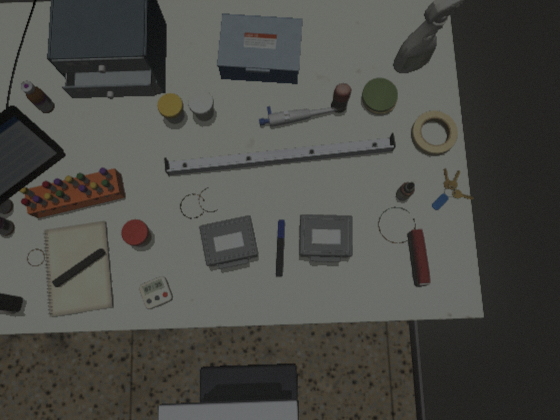

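View pics/side0.png

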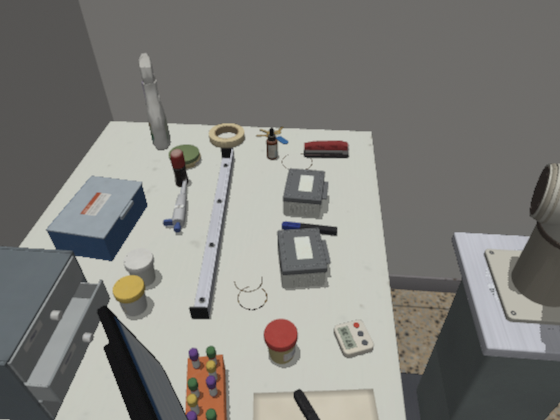

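The top view shows both boxes lying flat (about px 229,241 and 326,236), with lips towards the robot. The pen lies between them and the rail is above, near row 155. Next I'll fit the poses.

```bash
cat >> h.py <<'E'
from scipy.optimize import minimize
def bx(a,b,c,d,e,f):return [(x,y,z) for x in(a,b) for y in(c,d) for z in(e,f)]
FLAT=[bx(-.048,.048,-.061,.061,0,.064),bx(-.06,-.048,-.035,.035,.044,.049)]
# standing, origin = heel: x away, z up
STAND=[bx(0,.064,-.061,.061,0,.096),bx(.044,.049,-.035,.035,.096,.108)]
RAIL=[bx(0,.005,-.28,.28,0,.036),bx(0,.036,-.28,.28,0,.003)]
def mask(p,parts,q):
    m=np.zeros((420*4,560*4),np.uint8);c,s=np.cos(q[2]),np.sin(q[2])
    for P in parts:
        u=np.array([proj(p,(q[0]+c*x-s*y,q[1]+s*x+c*y,z)) for x,y,z in P])
        cv2.fillConvexPoly(m,cv2.convexHull(np.round((u+.5)*4).astype(np.int32)),255)
    return cv2.resize(m,(560,420),interpolation=cv2.INTER_AREA)/255.
def fit(pm,parts,q0):
    f=lambda q:sum(np.abs(mask(p,parts,q)-r).sum()/r.sum() for p,r in pm)
    b=minimize(f,q0,method='Nelder-Mead',options=dict(initial_simplex=np.array(q0)+np.array([[0,0,0],[.015,0,0],[0,.015,0],[0,0,.1]]),xatol=2e-4,fatol=1e-4))
    return b.x,b.fun
E
python3 - <<'E'
from h import *
P={n:shot(n) for n in('top','side')}
S={n:silhouettes('box_1',P[n]) for n in P}
L=silhouettes('line',P['top'])[0]
for nm,q0 in(('left',[.52,-.01,.17]),('right',[.525,-.246,-.04])):
    pm=[]
    for n in P:
        u=proj(P[n],(q0[0],q0[1],.04))
        for s in S[n]:
            if s['region'][int(u[1]),int(u[0])]: pm.append((P[n],s['region']));break
    for sel in (pm,pm[:1],pm[1:]):
        q,e=fit(sel,FLAT,q0);print(nm,len(sel),q.round(4),np.degrees(q[2]).round(1),round(e,3),'heel',(q[:2]+.048*np.array([np.cos(q[2]),np.sin(q[2])])).round(4))
q,e=fit([(P['top'],L['region'])],RAIL,[.715,-.143,.075]);print('rail',q.round(4),np.degrees(q[2]),e)
E
```

```text
Traceback (most recent call last):
IndexError: list index out of range
```

>>> {"method": "drive_tool", "body": {
  "increments": [
    [[10,-40,5],[0,0,0],0],
    [[10,-40,5],[0,0,3],0],
    [[10,-40,5],[0,0,5],0],
    [[10,-40,5],[0,0,5],0],
    [[15,-38,0],[0,0,5],0],
    [[15,-38,0],[0,0,5],0],
    [[15,-38,0],[0,0,5],0],
    [[15,-38,0],[0,0,0],0]
  ]
}}

```text
clock: 1.82
eef_pos: [0.263, 0.1649, 0.2308]
tool_rot: [-0.072, 0.997, 0.0, 0.001]
ft_force: [1.5, -0.0, 0.6]
grip_width: -0.0001
grasp_force: 0.0
```

```bash
cat > m.py <<'E'
from h import *
P={n:shot(n) for n in('top','side')}
S={n:silhouettes('box_1',P[n])+silhouettes('box_1_lip',P[n]) for n in P}
for nm,q0 in(('left',[.52,-.01,.17]),('right',[.525,-.246,-.04])):
    pm=[]
    for n in P:
        u=proj(P[n],(q0[0],q0[1],.04))
        for s in S[n]:
            if s['region'][int(u[1]),int(u[0])]: pm.append((P[n],s['region']));break
    for sel in (pm,pm[:1],pm[1:]):
        if not sel: continue
        q,e=fit(sel,FLAT,q0);print(nm,len(sel),q.round(4),np.degrees(q[2]).round(1),round(e,3),'heel',(q[:2]+.048*np.array([np.cos(q[2]),np.sin(q[2])])).round(4))
for i in range(5):
    L=silhouettes('line',P['top'])
    if L and L[0]['region'].sum()>3000 or L and L[0]['bbox'][2]-L[0]['bbox'][0]>200: break
    P['top']=shot('top')
q,e=fit([(P['top'],L[0]['region'])],RAIL,[.715,-.143,.075]);print('rail',q.round(4),np.degrees(q[2]),e)
E
python3 m.py
```

```text
left 2 [ 0.5178 -0.0135  0.1598] 9.2 0.122 heel [ 0.5652 -0.0059]
left 1 [ 0.5189 -0.0127  0.1947] 11.2 0.043 heel [ 0.566  -0.0034]
left 1 [ 0.5175 -0.0175  0.1677] 9.6 0.052 heel [ 0.5649 -0.0095]
right 2 [ 0.5217 -0.2415 -0.0487] -2.8 0.121 heel [ 0.5697 -0.2438]
right 1 [ 0.5226 -0.2404 -0.0546] -3.1 0.055 heel [ 0.5705 -0.2431]
right 1 [ 0.5211 -0.2454 -0.0552] -3.2 0.053 heel [ 0.569  -0.2481]
rail [ 0.7187 -0.1345  0.0781] 4.474447010888347 0.07868589453622113
```

>>> {"method": "drive_tool", "body": {
  "increments": [
    [[17,-25,-4],[0,0,1.4],0],
    [[17,-25,-4],[1.1,-6.57,0],0],
    [[17,-25,-4],[1.1,-6.57,0],0],
    [[17,-25,-4],[1.1,-6.57,0],0],
    [[17,-25,-4],[1.1,-6.57,0],0],
    [[17,-25,-4],[1.1,-6.57,0],0],
    [[17,-25,-4],[1.1,-6.57,0],0],
    [[17,-25,-4],[1.1,-6.57,0],0]
  ]
}}

```text
clock: 2.83
eef_pos: [0.3982, -0.0298, 0.2005]
tool_rot: [-0.079, 0.916, 0.033, 0.393]
ft_force: [1.8, 0.8, -1.2]
grip_width: -0.0
grasp_force: 0.0
```

>>> {"method": "drive_tool", "body": {
  "increments": [
    [[0,0,-20],[1.1,-6.57,0],0],
    [[0,0,-20],[1.1,-6.57,0],0],
    [[0,0,-20],[0,0,0],0],
    [[0,0,-20],[0,0,0],0],
    [[0,0,0],[0,0,0],0]
  ]
}}

```text
clock: 3.25
eef_pos: [0.4097, -0.0674, 0.1809]
tool_rot: [-0.082, 0.884, 0.06, 0.456]
ft_force: [-0.5, 0.6, 0.2]
grip_width: -0.0003
grasp_force: 0.0
```

```bash
python3 -c "
from h import *
from scipy.spatial.transform import Rotation as R
o=get_obs();print(o['joint_pos'].round(3) if hasattr(o['joint_pos'],'round') else o['joint_pos'],o['eef_pos']);print(R.from_quat(o['tool_rot']).as_matrix().round(3))
p=shot('side');save(p,'s1.png')"
```

```text
[-0.694 -0.33  -1.086  0.103  0.706 -0.607] [ 0.40969446 -0.06735644  0.18088658]
[[-0.57  -0.199  0.797]
 [-0.09   0.979  0.18 ]
 [-0.817  0.031 -0.576]]
```

View pics/s1.png

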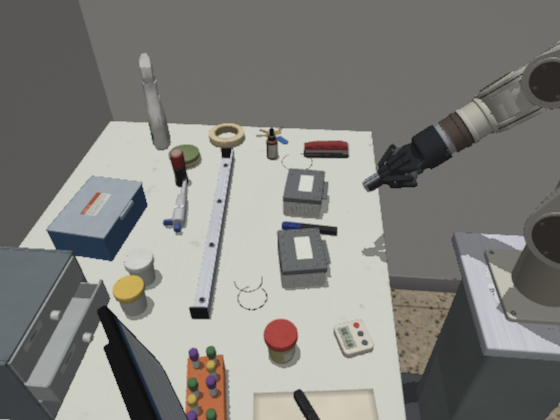

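The side view shows the gripper at about px 375,183, pitched and clear of everything. Joint 3 is at its limit, so the arm is folded too close. The right box is farther from the base, so I'll start there and plan the tip path by script.

```bash
cat > plan.py <<'E'
from h import *
from scipy.spatial.transform import Rotation as R
def ori(yaw,p):  # tool z forward at azimuth yaw, pitched down p (deg); tool y to the left
    a=np.radians(yaw);p=np.radians(p);z=np.array([np.cos(a)*np.cos(p),np.sin(a)*np.cos(p),-np.sin(p)])
    y=np.array([-np.sin(a),np.cos(a),0]);return R.from_matrix(np.c_[np.cross(y,z),y,z])
def go(pos,rot,n,cur=None):
    o=get_obs();c,q=cur or (np.array(o['eef_pos']),R.from_quat(o['tool_rot']))
    d=(np.array(pos)-c)*1000;w=np.degrees((rot*q.inv()).as_rotvec())
    print('total',d.round(1),w.round(1),'per row of',n,(d/n).round(1),(w/n).round(2))
def tippose(heel,yaw,phi,p,inn=7.5,toolyaw=None,lift=0):
    """TCP (m) with the finger's upper tip corner inn mm inside lip edge; phi box tilt, p tool pitch"""
    r=np.radians(phi-p);f=np.radians(phi)
    bxx=-108+inn;bz=44+lift+(inn*np.tan(r) if r<0 else 0)
    X=bxx*np.cos(f)+bz*np.sin(f);Z=-bxx*np.sin(f)+bz*np.cos(f)
    pr=np.radians(p);a=np.radians(yaw);t=a if toolyaw is None else np.radians(toolyaw)
    h=np.array(heel)*1000+X*np.array([np.cos(a),np.sin(a)])
    k=11*np.sin(pr)*np.array([np.cos(t),np.sin(t)])
    return np.array([*(h-k),Z-11*np.cos(pr)])/1000
E
python3 - <<'E'
from plan import *
t=tippose((.570,-.2455),-3,0,27,lift=-3);print('pre',t)
go(t+[-.04,.002,.12],ori(-3,27),8)
print(get_obs()['joint_pos'])
E
```

```text
pre [ 0.46465068 -0.23997888  0.02737749]
total [  15.  -171.8  -33.9] [ -1.2  -8.3 -14.7] per row of 8 [  1.9 -21.5  -4.2] [-0.15 -1.04 -1.84]
[-0.69185325 -0.33224225 -1.08649093  0.103936    0.705701   -0.60581225]
```

>>> {"method": "drive_tool", "body": {
  "increments": [
    [[2,-21.5,-4.2],[0,0,-1.8],0],
    [[2,-21.5,-4.2],[0,0,-1.8],0],
    [[2,-21.5,-4.2],[0,0,-1.8],0],
    [[2,-21.5,-4.2],[0,0,-1.8],0],
    [[2,-21.5,-4.2],[0,-2,-1.8],0],
    [[2,-21.5,-4.2],[0,-2,-1.8],0],
    [[2,-21.5,-4.2],[0,-2,-1.8],0],
    [[2,-21.5,-4.2],[-1,-2,-1.8],0]
  ]
}}

```text
clock: 3.97
eef_pos: [0.4287, -0.2449, 0.1545]
tool_rot: [0.018, 0.854, -0.004, 0.52]
ft_force: [0.2, 0.5, -0.5]
grip_width: -0.0003
grasp_force: 0.0
```

Run:
```python
from plan import *
t=tippose((.570,-.2455),-3,0,27,lift=-3)
go(t+[-.04,.002,0],ori(-3,27),8)
print(np.round(get_obs()['joint_pos'],3))
```

```text
total [  -4.1    6.9 -127.1] [-0.7 -0.3 -1. ] per row of 8 [ -0.5   0.9 -15.9] [-0.08 -0.04 -0.12]
[-1.034  0.09  -1.086 -0.409  0.848 -0.613]
```

>>> {"method": "drive_tool", "body": {
  "increments": [
    [[0,1,-18],[0,0,0],0],
    [[0,1,-18],[0,0,0],0],
    [[0,1,-18],[0,0,0],0],
    [[0,1,-18],[0,0,0],0],
    [[0,1,-18],[0,0,0],0],
    [[0,1,-18],[0,0,0],0],
    [[0,0,0],[0,0,0],0]
  ]
}}

```text
clock: 4.55
eef_pos: [0.4345, -0.2641, 0.0533]
tool_rot: [0.012, 0.86, 0.011, 0.509]
ft_force: [-0.9, -0.5, 0.5]
grip_width: 0.0001
grasp_force: 0.0
```

Run:
```python
from plan import *
t=tippose((.570,-.2455),-3,0,27,lift=-3)
go(t+[-.04,.002,0],ori(-3,27),1)
print(np.round(get_obs()['joint_pos'],3))
```

```text
total [ -9.8  26.1 -26. ] [-1.8 -1.7 -2.5] per row of 1 [ -9.8  26.1 -26. ] [-1.77 -1.69 -2.49]
[-1.057  0.487 -1.086 -0.726  0.874 -0.68 ]
```

>>> {"method": "drive_tool", "body": {
  "increments": [
    [[3,6,0],[0,0,3],0],
    [[3,6,0],[0,0,3],0],
    [[3,6,0],[0,0,3],0],
    [[3,6,-7],[0,0,2],0],
    [[0,0,-7],[0,0,0],0],
    [[0,0,-6],[0,0,0],0],
    [[0,0,-5],[0,0,0],0]
  ]
}}

```text
clock: 5.13
eef_pos: [0.4462, -0.2415, 0.0319]
tool_rot: [-0.071, 0.857, 0.056, 0.508]
ft_force: [0.4, -0.1, -0.5]
grip_width: -0.0003
grasp_force: 0.0
```

Run:
```python
from plan import *
t=tippose((.570,-.2455),-3,0,27,lift=-3,toolyaw=8)
go(t,ori(8,27),1)
print(np.round(get_obs()['joint_pos'],3),get_obs()['ft_force'])
```

```text
total [18.5  0.5 -4.5] [-1.1 -1.7 -2.4] per row of 1 [18.5  0.5 -4.5] [-1.12 -1.74 -2.38]
[-1.059  0.537 -0.96  -0.448  0.987 -0.94 ] [ 0.43973308 -0.13105815 -0.53872908]
```

>>> {"method": "drive_tool", "body": {
  "increments": [
    [[0,0,-4],[0,-1,0],0],
    [[6,0,0],[0,-0.7,0],0],
    [[6,0,0],[0,0,0],0],
    [[5,0,0],[0,0,0],0],
    [[0,0,0],[0,0,0],0]
  ]
}}

```text
clock: 5.55
eef_pos: [0.4631, -0.2423, 0.0274]
tool_rot: [-0.072, 0.849, 0.055, 0.52]
ft_force: [0.1, 0.5, 0.0]
grip_width: -0.0001
grasp_force: 0.0
```

Run:
```python
from plan import *
t=tippose((.570,-.2455),-3,0,27,lift=-3,toolyaw=9)
go(t,ori(9,27),1)
o=get_obs();print(o['eef_pos'],o['ft_force'])
p=shot('side');cv2.imwrite('pics/s2.png',cv2.resize(p['image'][150:240,260:400,::-1],(784,504),interpolation=cv2.INTER_CUBIC))
c=None
pp=[(0,27),(8,27),(16,27),(24,27),(32,27),(40,35),(48,43),(56,51),(62,57),(68,63)]
L=[tippose((.570,-.2455),-3,f,q,toolyaw=9) for f,q in pp]
for i in range(1,len(L)):print(pp[i],(L[i]*1000).round(1),((L[i]-L[i-1])*1000).round(1))
```

```text
total [ 1.6  1.2 -0. ] [-1.1 -0.1 -1.3] per row of 1 [ 1.6  1.2 -0. ] [-1.1  -0.07 -1.32]
[ 0.4630773  -0.24225433  0.02740499] [0.12923998 0.4880532  0.04133627]
(8, 27) [ 471.4 -241.4   45.2] [ 6.7 -0.4 14.8]
(16, 27) [ 480.3 -241.8   58.8] [ 8.9 -0.5 13.6]
(24, 27) [ 491.1 -242.4   70.9] [10.8 -0.6 12.1]
(32, 27) [ 503.2 -243.    80.8] [12.1 -0.6  9.9]
(40, 35) [ 515.1 -243.9   89.3] [11.9 -0.9  8.5]
(48, 43) [ 528.1 -244.9   96.1] [13.  -0.9  6.8]
(56, 51) [ 541.9 -245.8  101. ] [13.8 -0.9  4.9]
(62, 57) [ 552.6 -246.5  103.4] [10.7 -0.7  2.4]
(68, 63) [ 563.5 -247.2  104.7] [10.9 -0.7  1.3]
```

View pics/s2.png

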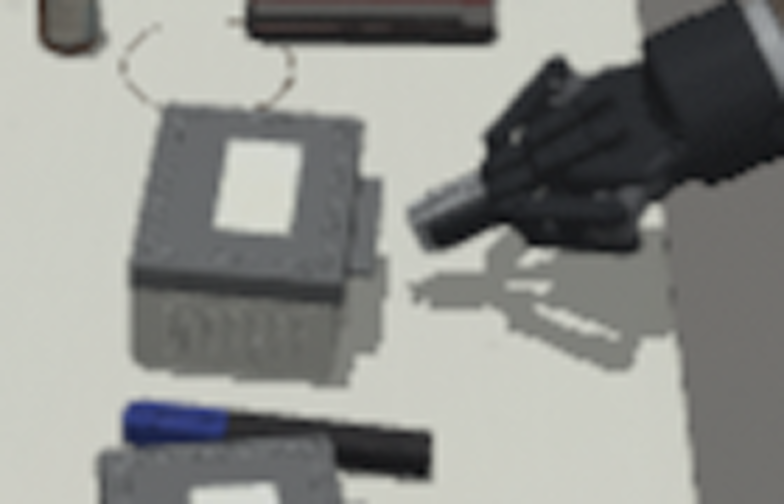

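The fingertips (crop px 415,225) look about 15 mm short of the lip edge (px 380,220). I'll compare that with the projected positions.

Run:
```python
from plan import *
p=shot('side')
def cr(X):
    u=proj(p,X);return ((u+.5-[260,150])*5.6).round(0)
o=get_obs();T=np.array(o['eef_pos']);M=R.from_quat(o['tool_rot']).as_matrix()
for s in(-11,11):
    for t in(-14,14):print('tipcorner',s,t,(T+M@[s/1e3,t/1e3,0]).round(4),cr(T+M@[s/1e3,t/1e3,0]))
a=np.radians(-3);
for d,y,z in((-60,35,49),(-60,-35,49),(-48,61,64),(-48,-61,64),(48,61,64)):
    X=np.array([.522,-.243,0])+np.array([np.cos(a)*d-np.sin(a)*y,np.sin(a)*d+np.cos(a)*y,z])/1e3;print(d,y,z,X.round(4),cr(X))
p=shot('top');save(p,'t2.png')
cv2.imwrite('pics/t2c.png',cv2.resize(p['image'][195:295,270:380,::-1],(660,600),interpolation=cv2.INTER_CUBIC))
for X in ([*T],[.462,-.24,.049]):print(((proj(p,X)+.5-[270,195])*6).round())
```

```text
tipcorner -11 -14 [ 0.4699 -0.2553  0.0368] [357. 216.]
tipcorner -11 14 [ 0.4649 -0.2278  0.0374] [367. 253.]
tipcorner 11 -14 [ 0.46   -0.2567  0.0172] [375. 247.]
tipcorner 11 14 [ 0.455  -0.2291  0.0178] [386. 285.]
-60 35 49 [ 0.4639 -0.2049  0.049 ] [370. 266.]
-60 -35 49 [ 0.4603 -0.2748  0.049 ] [380. 171.]
-48 61 64 [ 0.4773 -0.1796  0.064 ] [341. 276.]
-48 -61 64 [ 0.4709 -0.3014  0.064 ] [360. 110.]
48 61 64 [ 0.5731 -0.1846  0.064 ] [123. 257.]
[344. 404.]
[344. 399.]
```

View pics/t2c.png

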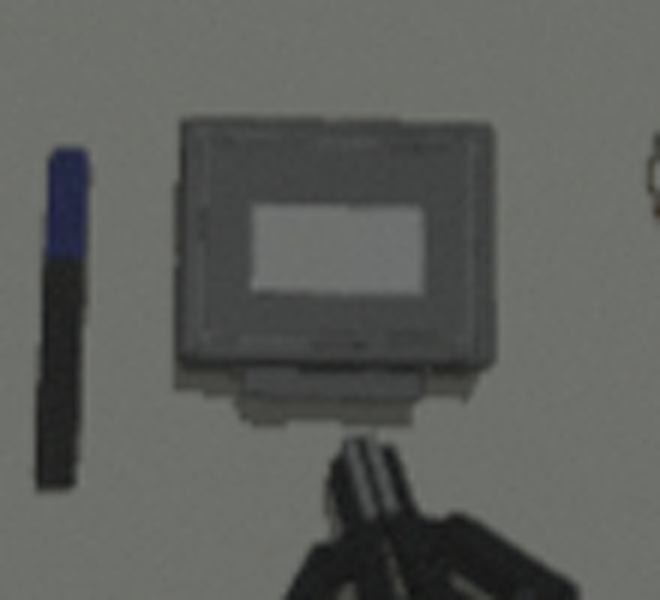

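Run:
```python
from plan import *
t=shot('top');s=shot('side')
def tri(ut,us):
    A=[];b=[]
    for p,u in((t,ut),(s,us)):
        c,d=ray(p,u);d/=np.linalg.norm(d);M=np.eye(3)-np.outer(d,d);A.append(M);b.append(M@c)
    return np.linalg.lstsq(np.vstack(A),np.hstack(b),rcond=None)[0]
f=lambda a,o,k:np.array(a)/k-.5+np.array(o)
X=tri(f((362,437),(270,195),6),f((418,225),(260,150),5.6));print('upper edge seen',X.round(4))
o=get_obs();T=np.array(o['eef_pos']);M=R.from_quat(o['tool_rot']).as_matrix()
print('expected',(T+M@[-.011,0,0]).round(4), 'in tool frame', ((X-T)@M*1e3).round(1))
for Y in ([.4097,-.0674,.1809],):print('s1',proj(s,Y).round(1))
```

```text
upper edge seen [ 0.4448 -0.2466  0.0409]
expected [ 0.467  -0.242   0.0371] in tool frame [ -4.2  -0.6 -22. ]
s1 [354.9 192.4]
```

View pics/t2.png

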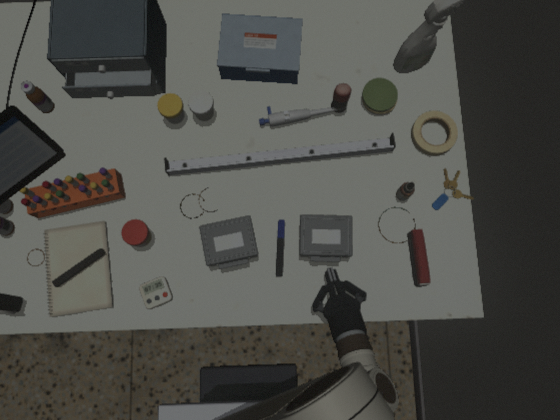

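The top view shows the fingertips (px 330,269) still short of the lip edge (px 327,262). Seen tips are about 20 mm behind the reported TCP. I'll creep forward and watch the force.

>>> {"method": "drive_tool", "body": {
  "increments": [
    [[0,2,-4],[0,0,0],0],
    [[2,0,0],[0,0,0],0],
    [[2,0,0],[0,0,0],0],
    [[2,0,0],[0,0,0],0],
    [[2,0,0],[0,0,0],0],
    [[0,0,0],[0,0,0],0]
  ]
}}

```text
clock: 6.3
eef_pos: [0.4704, -0.2407, 0.0231]
tool_rot: [-0.071, 0.849, 0.055, 0.52]
ft_force: [0.7, 0.3, 0.1]
grip_width: 0.0
grasp_force: 0.0
```

>>> {"method": "drive_tool", "body": {
  "increments": [
    [[2,0,0],[0,0,0],0],
    [[2,0,0],[0,0,0],0],
    [[0,0,0],[0,0,0],0]
  ]
}}

```text
clock: 6.55
eef_pos: [0.4744, -0.2407, 0.0231]
tool_rot: [-0.071, 0.849, 0.055, 0.52]
ft_force: [0.4, 1.1, -0.1]
grip_width: -0.0003
grasp_force: 0.0
```

Run:
```python
from plan import *
t=shot('top');s=shot('side')
a=cv2.resize(t['image'][215:285,290:370,::-1],(400,350),interpolation=cv2.INTER_CUBIC)
b=cv2.resize(s['image'][160:230,270:350,::-1],(400,350),interpolation=cv2.INTER_CUBIC)
cv2.imwrite('pics/c3.png',np.hstack([a,b]));print(get_obs()['ft_force'],get_obs()['eef_pos'])
```

```text
[-0.38877838 -0.41582712  0.3786827 ] [ 0.47416062 -0.24056695  0.02303584]
```

View pics/c3.png

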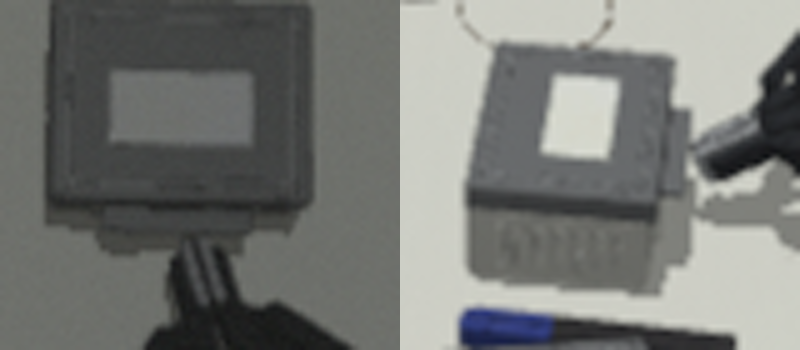

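No contact force, so the images are right and the tips sit about 20 mm short of the reported TCP. The tip now meets the lip's outer edge (left panel px 190,240; right panel px 692,145). I'll go 13 mm further under.

>>> {"method": "drive_tool", "body": {
  "increments": [
    [[2,0,0],[0,0,0],0],
    [[2,0,0],[0,0,0],0],
    [[2,0,0],[0,0,0],0],
    [[2,0,0],[0,0,0],0],
    [[0,0,0],[0,0,0],0]
  ]
}}

```text
clock: 7.07
eef_pos: [0.4822, -0.2405, 0.0228]
tool_rot: [-0.071, 0.849, 0.055, 0.52]
ft_force: [-0.9, 0.4, -1.7]
grip_width: 0.0
grasp_force: 0.8
```

>>> {"method": "drive_tool", "body": {
  "increments": [
    [[2,0,0],[0,0,0],0],
    [[2,0,0],[0,0,0],0],
    [[0,0,0],[0,0,0],0]
  ]
}}

```text
clock: 7.32
eef_pos: [0.4863, -0.2406, 0.023]
tool_rot: [-0.071, 0.849, 0.055, 0.52]
ft_force: [-1.8, 1.2, -0.2]
grip_width: -0.0002
grasp_force: 0.7
```

```bash
python3 - <<'E'
s=open('plan.py').read()
s=s.replace("k=11*np.sin(pr)*np","k=(OX*np.sin(pr)-OZ*np.cos(pr))*np").replace("Z-11*np.cos(pr)]","Z-OX*np.cos(pr)-OZ*np.sin(pr)]").replace("def tippose","OX,OZ=6,21\ndef tippose")
open('plan.py','w').write(s)
E
cat > path.py <<'E'
from plan import *
def path(h,yaw,ty,pp,inn):
    L=[tippose(h,yaw,f,q,inn=inn,toolyaw=ty) for f,q in pp]
    print(pp[0],(L[0]*1000).round(1))
    for i in range(1,len(L)):
        w=np.degrees((ori(ty,pp[i][1])*ori(ty,pp[i-1][1]).inv()).as_rotvec())
        print(pp[i],(L[i]*1000).round(1),((L[i]-L[i-1])*1000).round(1),w.round(2))
E
python3 - <<'E'
from path import *
o=get_obs();print(o['eef_pos'],o['ft_force'],np.round(o['joint_pos'],2))
path((.570,-.2455),-3,9,[(0,27),(4,27),(8,27),(12,27),(16,27),(20,27),(24,27),(28,27),(32,27),(36,30),(40,35),(44,39),(48,43),(52,47),(56,51),(60,55),(64,59),(68,63),(72,67)],7)
E
```

```text
[ 0.48633877 -0.24061078  0.02302515] [-1.79131619  1.16640408 -0.22034688] [-0.97  0.62 -0.95 -0.67  0.96 -0.78]
(0, 27) [ 484.9 -237.7   25.6]
(4, 27) [ 488.  -237.9   33.1] [ 3.1 -0.2  7.5] [0. 0. 0.]
(8, 27) [ 491.7 -238.1   40.4] [ 3.7 -0.2  7.3] [0. 0. 0.]
(12, 27) [ 495.9 -238.3   47.3] [ 4.2 -0.2  7. ] [0. 0. 0.]
(16, 27) [ 500.6 -238.5   53.9] [ 4.7 -0.2  6.6] [0. 0. 0.]
(20, 27) [ 505.7 -238.8   60.2] [ 5.2 -0.3  6.3] [0. 0. 0.]
(24, 27) [ 511.4 -239.1   66.1] [ 5.6 -0.3  5.9] [0. 0. 0.]
(28, 27) [ 517.4 -239.4   71.4] [ 6.  -0.3  5.3] [0. 0. 0.]
(32, 27) [ 523.5 -239.7   76. ] [ 6.2 -0.3  4.6] [0. 0. 0.]
(36, 30) [ 529.2 -240.2   79.3] [ 5.7 -0.5  3.3] [-0.47  2.96  0.  ]
(40, 35) [ 534.6 -240.8   81.7] [ 5.3 -0.6  2.4] [-0.78  4.94  0.  ]
(44, 39) [ 540.4 -241.3   83.9] [ 5.8 -0.6  2.3] [-0.63  3.95  0.  ]
(48, 43) [ 546.3 -241.9   85.8] [ 5.9 -0.6  1.9] [-0.63  3.95 -0.  ]
(52, 47) [ 552.3 -242.5   87.2] [ 6.  -0.6  1.4] [-0.63  3.95  0.  ]
(56, 51) [ 558.5 -243.1   88.2] [ 6.1 -0.6  1. ] [-0.63  3.95 -0.  ]
(60, 55) [ 564.7 -243.7   88.8] [ 6.2 -0.6  0.6] [-0.63  3.95  0.  ]
(64, 59) [ 570.9 -244.4   89. ] [ 6.2 -0.6  0.2] [-0.63  3.95  0.  ]
(68, 63) [ 577.1 -245.    88.7] [ 6.2 -0.6 -0.3] [-0.63  3.95  0.  ]
(72, 67) [ 583.3 -245.6   88. ] [ 6.2 -0.6 -0.7] [-0.63  3.95  0.  ]
```

>>> {"method": "drive_tool", "body": {
  "increments": [
    [[1,0,4],[0,0,0],0],
    [[1.5,0,4],[0,0,0],0],
    [[1.8,0,3.8],[0,0,0],0],
    [[1.9,0,3.7],[0,0,0],0],
    [[2,0,3.6],[0,0,0],0]
  ]
}}

```text
clock: 7.73
eef_pos: [0.4946, -0.2408, 0.0428]
tool_rot: [-0.071, 0.849, 0.055, 0.52]
ft_force: [0.7, -0.8, -2.2]
grip_width: 0.0004
grasp_force: 0.7
```

Run:
```python
from plan import *
t=shot('top');s=shot('side')
a=cv2.resize(t['image'][215:285,290:370,::-1],(400,350),interpolation=cv2.INTER_CUBIC)
b=cv2.resize(s['image'][160:230,270:350,::-1],(400,350),interpolation=cv2.INTER_CUBIC)
cv2.imwrite('pics/c4.png',np.hstack([a,b]));print(get_obs()['ft_force'],get_obs()['eef_pos'])
```

```text
[ 0.08971731 -0.97779489 -0.93993751] [ 0.49483678 -0.24088954  0.04321293]
```

View pics/c4.png

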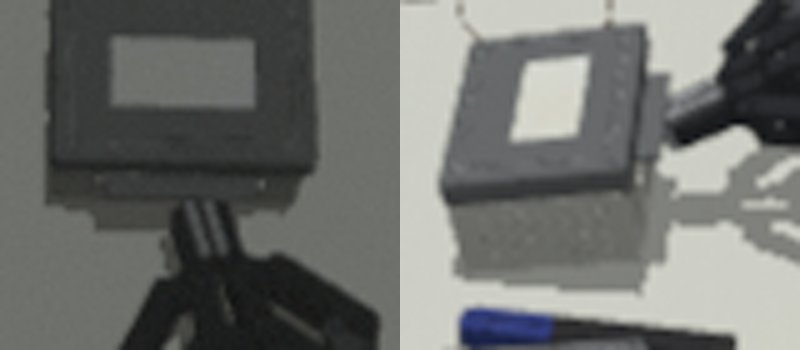

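Tipping works: the box is up about 8–10° with the fingertips under the lip (left panel px 205,205; right panel px 665,110). Continuing along the arc.

>>> {"method": "drive_tool", "body": {
  "increments": [
    [[2.1,-0.1,3.5],[0,0,0],0],
    [[2.3,-0.1,3.3],[0,0,0],0],
    [[2.4,-0.1,3.3],[0,0,0],0],
    [[2.5,-0.1,3.2],[0,0,0],0],
    [[2.7,-0.1,3.1],[0,0,0],0],
    [[2.8,-0.1,3],[0,0,0],0],
    [[2.8,-0.1,2.9],[0,0,0],0],
    [[3,-0.1,2.7],[0,0,0],0]
  ]
}}

```text
clock: 8.5
eef_pos: [0.5151, -0.2414, 0.0674]
tool_rot: [-0.071, 0.849, 0.055, 0.52]
ft_force: [0.2, 0.0, -2.4]
grip_width: -0.0002
grasp_force: 0.7
```

>>> {"method": "drive_tool", "body": {
  "increments": [
    [[3,-0.1,2.6],[0,0,0],0],
    [[3,-0.1,2.4],[0,0,0],0],
    [[3.1,-0.1,2.3],[0,0,0],0],
    [[2.9,-0.2,1.8],[-0.2,1.5,0],0],
    [[2.8,-0.2,1.5],[-0.3,1.5,0],0],
    [[2.7,-0.3,1.2],[-0.4,2.5,0],0],
    [[2.7,-0.3,1.2],[-0.4,2.5,0],0],
    [[2.9,-0.3,1.2],[-0.3,2,0],0]
  ]
}}

```text
clock: 9.17
eef_pos: [0.5382, -0.2429, 0.082]
tool_rot: [-0.073, 0.892, 0.049, 0.443]
ft_force: [0.8, 0.0, -0.2]
grip_width: 0.0
grasp_force: 0.3
```

>>> {"method": "drive_tool", "body": {
  "increments": [
    [[2.9,-0.3,1.1],[-0.3,2,0],0],
    [[2.9,-0.3,1],[-0.3,2,0],0],
    [[3,-0.3,0.9],[-0.3,2,0],0],
    [[3,-0.3,0.8],[-0.3,2,0],0],
    [[3,-0.3,0.6],[-0.3,2,0],0],
    [[3,-0.3,0.5],[-0.3,2,0],0]
  ]
}}

```text
clock: 9.67
eef_pos: [0.5562, -0.2447, 0.087]
tool_rot: [-0.074, 0.934, 0.042, 0.346]
ft_force: [0.3, 0.3, -0.1]
grip_width: 0.0002
grasp_force: 0.0
```

Run:
```python
from plan import *
o=get_obs();print(o['eef_pos'],o['ft_force'],np.round(o['joint_pos'],2))
go(tippose((.570,-.2455),-3,56,51,inn=7,toolyaw=9),ori(9,51),1)
for n in('top','side'):
    p=shot(n)
    for s in silhouettes('box_1',p):print(n,s['conf'],s['bbox'])
```

```text
[ 0.55622714 -0.24468324  0.08702506] [ 0.27108967  0.34534765 -0.08099748] [-0.69  0.29 -0.57  0.21  0.53 -0.71]
total [2.2 1.6 1.2] [-1.9  1.5 -0.7] per row of 1 [2.2 1.6 1.2] [-1.87  1.52 -0.67]
top 0.9 [203.4, 213.3, 260.2, 266.7]
top 0.73 [299.3, 196.9, 351.7, 234.0]
side 0.75 [259.7, 153.4, 300.8, 213.4]
side 0.62 [278.3, 226.5, 328.3, 288.8]
```

```bash
cat >> plan.py <<'E'
def tbox(p,heel,yaw,phi):
    f=np.radians(phi);a=np.radians(yaw);U=[]
    for P in FLAT:
        for x,y,z in P:
            x-=.048;X=x*np.cos(f)+z*np.sin(f);Z=-x*np.sin(f)+z*np.cos(f)
            U.append(proj(p,(heel[0]+np.cos(a)*X-np.sin(a)*y,heel[1]+np.sin(a)*X+np.cos(a)*y,Z)))
    U=np.array(U);return np.r_[U.min(0),U.max(0)].round(1)
E
python3 - <<'E'
from plan import *
for n in('top','side'):
    p=shot(n)
    for f in(0,40,50,56,62,70,80,90):print(n,f,tbox(p,(.570,-.2455),-3,f))
    for s in silhouettes('box_1',p):print(n,s['conf'],s['bbox'])
E
```

```text
top 0 [299.8 213.6 353.8 261.4]
top 40 [300.2 198.  356.4 245.9]
top 50 [300.2 195.6 356.6 240.1]
top 56 [300.2 194.5 356.6 236.2]
top 62 [300.2 193.7 356.5 232.1]
top 70 [300.2 193.  356.2 226.4]
top 80 [300.2 189.9 355.7 219.8]
top 90 [300.2 183.5 355.3 219.8]
top 0.96 [199.7, 213.8, 261.6, 268.9]
top 0.59 [299.3, 189.7, 355.1, 218.6]
side 0 [281.4 166.3 327.3 217.9]
side 40 [265.2 152.7 315.2 214.5]
side 50 [262.2 150.9 310.9 214.5]
side 56 [260.7 150.3 308.  214.5]
side 62 [259.4 150.1 304.8 214.5]
side 70 [258.1 150.6 300.2 214.5]
side 80 [257.2 152.1 294.1 214.5]
side 90 [255.3 154.6 287.8 214.5]
side 0.76 [278.8, 227.7, 326.0, 287.9]
side 0.72 [248.4, 156.1, 287.7, 216.8]
```

The right box has dropped onto its back by itself (both bboxes match 90°). Now I'll retreat up and back, then plan the left box.

>>> {"method": "drive_tool", "body": {
  "increments": [
    [[-5,0,5],[0,0,0],0],
    [[-12,0,12],[0,0,0],0],
    [[-20,5,12],[0,0,0],0],
    [[-20,10,8],[0,0,2],0],
    [[-20,20,6],[0,0,4],0],
    [[-5,25,0],[0,0,5],0],
    [[0,25,0],[0,0,5],0],
    [[0,25,0],[0,0,5],0]
  ]
}}

```text
clock: 10.73
eef_pos: [0.4727, -0.1343, 0.1297]
tool_rot: [-0.244, 0.905, 0.105, 0.333]
ft_force: [0.8, 0.3, -0.4]
grip_width: -0.0003
grasp_force: 0.0
```

Run:
```python
from plan import *
o=get_obs();print(np.round(o['joint_pos'],2))
t=tippose((.5655,-.006),9.7,0,30,inn=5,toolyaw=40,lift=-6.6)+np.array([-.169,.986,0])*.008
print('contact',t)
pre=t-.03*np.array([np.cos(.7),np.sin(.7),0]);go(pre+[0,0,.09],ori(40,30),8)
for n in('top','side'):
    p=shot(n)
    print(n,tbox(p,(.570,-.2455),-3,90))
    for s in silhouettes('box_1',p):
        print(n,s['conf'],s['bbox'])
        if n=='top' and s['bbox'][0]>280: print(fit([(p,s['region'])],STAND,[.57,-.2455,-.05]))
    print(silhouettes('stamp',p) and [(s['conf'],s['bbox']) for s in silhouettes('stamp',p)])
```

```text
[-0.7   0.13 -0.6   0.59  0.68 -1.14]
contact [ 0.4742541  -0.00570469  0.0188171 ]
total [-21.3 109.3 -20.9] [  9.8 -16.5   8.9] per row of 8 [-2.7 13.7 -2.6] [ 1.23 -2.07  1.11]
top [300.2 183.5 355.3 219.8]
top 0.82 [298.3, 184.9, 353.4, 221.4]
(array([ 0.57177465, -0.24065811, -0.04948495]), np.float64(0.10665539779130044))
top 0.59 [200.6, 214.7, 259.7, 268.6]
[(0.58, [204.3, 218.1, 259.7, 267.5]), (0.34, [141.3, 276.8, 175.5, 310.3])]
side [255.3 154.6 287.8 214.5]
side 0.93 [280.3, 227.2, 329.2, 289.2]
side 0.58 [253.9, 156.0, 287.2, 216.7]
[(0.82, [275.7, 226.6, 328.1, 289.3])]
```

>>> {"method": "drive_tool", "body": {
  "increments": [
    [[-2.7,13.7,-2],[1.2,-2.1,1.1],0],
    [[-2.7,13.7,-2],[1.2,-2.1,1.1],0],
    [[-2.7,13.7,-2],[1.2,-2.1,1.1],0],
    [[-2.7,13.7,-2],[1.2,-2.1,1.1],0],
    [[-2.7,13.7,-2],[1.2,-2.1,1.1],0],
    [[-2.7,13.7,-2],[1.2,-2.1,1.1],0],
    [[-2.7,13.7,-3],[1.2,-2.1,1.1],0],
    [[-2.7,13.7,-3],[1.2,-2.1,1.1],0]
  ]
}}

```text
clock: 11.8
eef_pos: [0.4522, -0.0254, 0.1115]
tool_rot: [-0.296, 0.813, 0.168, 0.472]
ft_force: [0.7, -0.3, -0.8]
grip_width: -0.0
grasp_force: 0.0
```

>>> {"method": "drive_tool", "body": {
  "increments": [
    [[0,0,-14],[0,0,0],0],
    [[0,0,-14],[0,0,0],0],
    [[0,0,-14],[0,0,0],0],
    [[0,0,-14],[0,0,0],0],
    [[0,0,-14],[0,0,0],0],
    [[0,0,-10],[0,0,0],0],
    [[0,0,0],[0,0,0],0]
  ]
}}

```text
clock: 12.38
eef_pos: [0.4517, -0.0254, 0.0296]
tool_rot: [-0.295, 0.814, 0.169, 0.471]
ft_force: [-0.4, 0.4, 0.1]
grip_width: -0.0001
grasp_force: 0.0
```

```bash
cat > l.py <<'E'
from plan import *
o=get_obs();print(o['eef_pos'],np.round(o['joint_pos'],2),o['ft_force'])
z=R.from_quat(o['tool_rot']).as_matrix();print(z[:,2].round(3),'tooly z',z[2,1].round(3))
t=tippose((.5655,-.006),9.7,0,30,inn=5,toolyaw=40,lift=-6.6)+np.array([-.169,.986,0])*.008
go(t,ori(40,30),1)
E
python3 l.py
```

```text
[ 0.4517029  -0.02542252  0.0296182 ] [-0.72  0.49 -0.97 -0.15  1.02 -1.26] [-0.44761831  0.39504862  0.14774838]
[ 0.667  0.553 -0.5  ] tooly z -0.002
total [ 22.6  19.7 -10.8] [0.1 0.1 0.3] per row of 1 [ 22.6  19.7 -10.8] [0.06 0.06 0.27]
```

>>> {"method": "drive_tool", "body": {
  "increments": [
    [[0,0,-5],[0,0,0],0],
    [[0,0,-5],[0,0,0],0],
    [[4,4,0],[0,0,0],0],
    [[4,4,0],[0,0,0],0],
    [[4,4,0],[0,0,0],0],
    [[3,2,0],[0,0,0],0],
    [[3,2,0],[0,0,0],0],
    [[0,0,0],[0,0,0],0]
  ]
}}

```text
clock: 13.05
eef_pos: [0.4703, -0.0091, 0.0211]
tool_rot: [-0.296, 0.814, 0.168, 0.471]
ft_force: [-0.5, -0.3, -1.6]
grip_width: -0.0001
grasp_force: 0.8
```

>>> {"method": "drive_tool", "body": {
  "increments": [
    [[2,2,0],[0,0,0],0],
    [[2,1,0],[0,0,0],0],
    [[0,0,0],[0,0,0],0]
  ]
}}

```text
clock: 13.3
eef_pos: [0.4742, -0.0061, 0.0212]
tool_rot: [-0.296, 0.814, 0.169, 0.471]
ft_force: [-0.7, -0.8, -0.7]
grip_width: 0.0
grasp_force: 0.8
```

```bash
python3 l.py
python3 - <<'E'
from plan import *
t=shot('top');s=shot('side')
a=cv2.resize(t['image'][215:285,190:270,::-1],(400,350),interpolation=cv2.INTER_CUBIC)
b=cv2.resize(s['image'][220:290,270:350,::-1],(400,350),interpolation=cv2.INTER_CUBIC)
cv2.imwrite('pics/c5.png',np.hstack([a,b]))
E
```

```text
[ 0.47416103 -0.00606063  0.02116681] [-0.62  0.53 -0.99 -0.36  0.99 -1.09] [-0.72588578 -0.78552149 -0.69261071]
[ 0.667  0.553 -0.499] tooly z -0.004
total [ 0.1  0.4 -2.3] [0.1 0.2 0.2] per row of 1 [ 0.1  0.4 -2.3] [0.14 0.2  0.19]
```

View pics/c5.png

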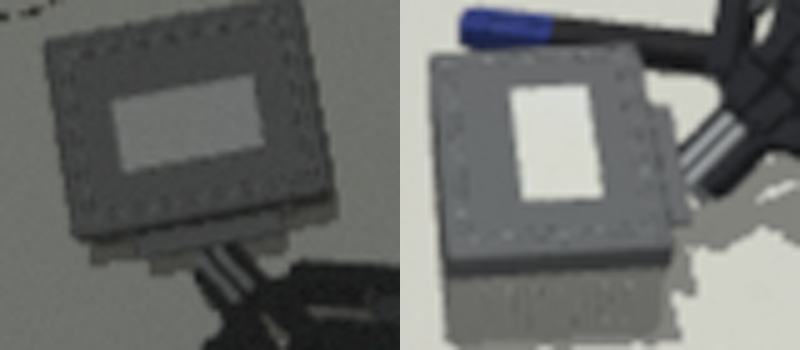

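The tips are tucked under the left box's lip (left panel px 215,255; right panel px 685,165) and the box hasn't moved. Planning the arc, with the tool yaw easing from 40° to 15°.

```bash
cat > lp.py <<'E'
from plan import *
l=np.array([-.169,.986,0])
def tgt(f):
    k=np.interp(f,[6,34],[0,1]);ty=40-25*k
    p=np.interp(f,[0,30,72],[30,30,67])
    return tippose((.5655,-.006),9.7,f,p,inn=5+2*k,toolyaw=ty,lift=-4.3*(1-k))+l*.008*(1-k),ori(ty,p)
fs=list(range(0,74,2));T=[tgt(f) for f in fs]
for i in range(1,len(T)):
    print(fs[i],(T[i][0]*1000).round(),((T[i][0]-T[i-1][0])*1000).round(1).tolist(),np.degrees((T[i][1]*T[i-1][1].inv()).as_rotvec()).round(1).tolist())
E
python3 lp.py
```

```text
2 [476.  -5.  25.] [1.3, 0.2, 3.8] [0.0, 0.0, 0.0]
4 [477.  -5.  29.] [1.5, 0.3, 3.7] [0.0, 0.0, 0.0]
6 [479.  -5.  32.] [1.6, 0.3, 3.7] [0.0, 0.0, 0.0]
8 [481.  -6.  36.] [2.3, -0.6, 3.8] [0.0, 0.0, -1.8]
10 [483.  -6.  40.] [2.4, -0.6, 3.8] [0.0, -0.0, -1.8]
12 [486.  -7.  44.] [2.6, -0.6, 3.7] [-0.0, 0.0, -1.8]
14 [489.  -7.  47.] [2.7, -0.6, 3.6] [0.0, -0.0, -1.8]
16 [492.  -8.  51.] [2.8, -0.5, 3.5] [0.0, -0.0, -1.8]
18 [494.  -8.  54.] [3.0, -0.5, 3.4] [-0.0, 0.0, -1.8]
20 [498.  -9.  58.] [3.1, -0.5, 3.3] [0.0, 0.0, -1.8]
22 [501.  -9.  61.] [3.2, -0.5, 3.2] [0.0, -0.0, -1.8]
24 [504. -10.  64.] [3.3, -0.5, 3.1] [-0.0, 0.0, -1.8]
26 [507. -10.  67.] [3.4, -0.5, 3.0] [0.0, -0.0, -1.8]
28 [511. -11.  70.] [3.5, -0.4, 2.9] [0.0, -0.0, -1.8]
30 [515. -11.  73.] [3.6, -0.4, 2.8] [0.0, -0.0, -1.8]
32 [518. -12.  74.] [3.1, -0.6, 2.0] [-0.5, 1.7, -1.8]
34 [521. -12.  76.] [3.2, -0.5, 1.9] [-0.5, 1.7, -1.8]
36 [524. -12.  78.] [2.7, 0.4, 1.6] [-0.5, 1.7, -0.0]
38 [526. -11.  79.] [2.8, 0.4, 1.5] [-0.5, 1.7, 0.0]
40 [529. -11.  81.] [2.8, 0.4, 1.4] [-0.5, 1.7, 0.0]
42 [532. -11.  82.] [2.9, 0.4, 1.3] [-0.5, 1.7, -0.0]
44 [535. -10.  83.] [2.9, 0.4, 1.2] [-0.5, 1.7, -0.0]
46 [538. -10.  84.] [3.0, 0.5, 1.1] [-0.5, 1.7, 0.0]
48 [541.  -9.  85.] [3.0, 0.5, 1.0] [-0.5, 1.7, -0.0]
50 [544.  -9.  86.] [3.0, 0.5, 0.8] [-0.5, 1.7, 0.0]
52 [547.  -8.  87.] [3.1, 0.5, 0.7] [-0.5, 1.7, 0.0]
54 [550.  -8.  87.] [3.1, 0.5, 0.6] [-0.5, 1.7, 0.0]
56 [553.  -7.  88.] [3.1, 0.5, 0.5] [-0.5, 1.7, 0.0]
58 [557.  -7.  88.] [3.1, 0.5, 0.4] [-0.5, 1.7, -0.0]
60 [560.  -6.  89.] [3.1, 0.5, 0.3] [-0.5, 1.7, 0.0]
62 [563.  -6.  89.] [3.2, 0.5, 0.2] [-0.5, 1.7, -0.0]
64 [566.  -5.  89.] [3.2, 0.5, 0.1] [-0.5, 1.7, -0.0]
66 [569.  -5.  89.] [3.2, 0.5, -0.1] [-0.5, 1.7, -0.0]
68 [572.  -4.  89.] [3.2, 0.5, -0.2] [-0.5, 1.7, -0.0]
70 [575.  -4.  88.] [3.1, 0.5, -0.3] [-0.5, 1.7, 0.0]
72 [579.  -4.  88.] [3.1, 0.5, -0.4] [-0.5, 1.7, -0.0]
```

>>> {"method": "drive_tool", "body": {
  "increments": [
    [[1.3,0.2,3.8],[0,0,0],0],
    [[1.5,0.3,3.7],[0,0,0],0],
    [[1.6,0.3,3.7],[0,0,0],0],
    [[2.3,-0.6,3.8],[0,0,-1.8],0],
    [[2.4,-0.6,3.8],[0,0,-1.8],0]
  ]
}}

```text
clock: 13.82
eef_pos: [0.4844, -0.0075, 0.041]
tool_rot: [-0.269, 0.822, 0.153, 0.477]
ft_force: [0.3, -0.2, -2.4]
grip_width: -0.0003
grasp_force: 0.7
```

```bash
cat > chk.py <<'E'
from plan import *
o=get_obs();print(o['eef_pos'],o['ft_force'],np.round(o['joint_pos'],2))
for n in('top','side'):
    p=shot(n)
    for f in(0,10,30,56,90):print(n,f,tbox(p,(.5655,-.006),9.7,f))
    for s in silhouettes('box_1',p):print(n,s['conf'],s['bbox'])
E
python3 chk.py
```

```text
[ 0.48437982 -0.00747431  0.04103181] [ 0.30213537 -0.16301251 -2.3715068 ] [-0.59  0.47 -1.04 -0.48  0.95 -0.94]
top 0 [199.  214.2 259.6 268.7]
top 10 [198.2 209.8 259.2 266.5]
top 30 [197.2 202.  257.6 260.3]
top 56 [195.3 195.5 254.5 246.1]
top 90 [192.  184.7 252.  229.4]
top 0.95 [299.2, 183.7, 352.4, 220.8]
top 0.88 [196.8, 208.9, 255.7, 262.9]
side 0 [275.8 226.2 329.4 289.3]
side 10 [270.9 221.5 325.4 289.3]
side 30 [261.8 214.6 319.6 289.3]
side 56 [253.  212.  306.1 289.3]
side 90 [246.8 218.5 280.3 291.3]
side 0.85 [272.3, 224.9, 323.7, 289.4]
side 0.75 [254.5, 155.8, 287.9, 215.1]
```

```bash
sed -i 's/k=np.interp.*;ty/k=np.interp(f,[6,10,22,44],[0,.14,.14,1]);ty/' lp.py; python3 lp.py | sed -n 6,24p
```

```text
12 [485.  -6.  43.] [2.0, 0.3, 3.5] [0.0, 0.0, 0.0]
14 [488.  -5.  47.] [2.1, 0.4, 3.4] [0.0, 0.0, 0.0]
16 [490.  -5.  50.] [2.3, 0.4, 3.3] [0.0, 0.0, 0.0]
18 [492.  -5.  53.] [2.4, 0.4, 3.2] [0.0, 0.0, 0.0]
20 [495.  -4.  56.] [2.5, 0.4, 3.1] [0.0, 0.0, 0.0]
22 [497.  -4.  59.] [2.6, 0.4, 3.0] [0.0, 0.0, 0.0]
24 [501.  -4.  63.] [3.4, -0.5, 3.2] [0.0, -0.0, -2.0]
26 [504.  -5.  66.] [3.5, -0.5, 3.0] [-0.0, 0.0, -2.0]
28 [508.  -5.  69.] [3.6, -0.5, 2.9] [-0.0, 0.0, -2.0]
30 [511.  -6.  71.] [3.7, -0.5, 2.8] [0.0, -0.0, -2.0]
32 [515.  -7.  73.] [3.3, -0.7, 2.0] [-0.8, 1.6, -2.0]
34 [518.  -7.  75.] [3.3, -0.7, 1.9] [-0.8, 1.6, -2.0]
36 [521.  -8.  77.] [3.3, -0.7, 1.8] [-0.7, 1.6, -2.0]
38 [525.  -8.  79.] [3.4, -0.6, 1.7] [-0.7, 1.6, -2.0]
40 [528.  -9.  80.] [3.4, -0.6, 1.6] [-0.6, 1.7, -2.0]
42 [532. -10.  82.] [3.5, -0.5, 1.4] [-0.5, 1.7, -2.0]
44 [535. -10.  83.] [3.5, -0.5, 1.3] [-0.5, 1.7, -2.0]
46 [538. -10.  84.] [3.0, 0.5, 1.1] [-0.5, 1.7, 0.0]
48 [541.  -9.  85.] [3.0, 0.5, 1.0] [-0.5, 1.7, -0.0]
```

>>> {"method": "drive_tool", "body": {
  "increments": [
    [[2,0.3,3.5],[0,0,0],0],
    [[2.1,0.4,3.4],[0,0,0],0],
    [[2.3,0.4,3.3],[0,0,0],0],
    [[2.4,0.4,3.2],[0,0,0],0],
    [[2.5,0.4,3.1],[0,0,0],0],
    [[2.6,0.4,3],[0,0,0],0]
  ]
}}

```text
clock: 14.52
eef_pos: [0.4976, -0.0045, 0.06]
tool_rot: [-0.27, 0.822, 0.154, 0.476]
ft_force: [0.7, -0.2, -2.1]
grip_width: -0.0002
grasp_force: 0.7
```

```bash
python3 chk.py
```

```text
[ 0.49763381 -0.00445834  0.05997673] [ 0.6741978  -0.24459153 -2.06823013] [-0.56  0.41 -1.01 -0.42  0.94 -0.9 ]
top 0 [199.  214.2 259.6 268.7]
top 10 [198.2 209.8 259.2 266.5]
top 30 [197.2 202.  257.6 260.3]
top 56 [195.3 195.5 254.5 246.1]
top 90 [192.  184.7 252.  229.4]
top 0.88 [197.9, 201.8, 256.8, 261.8]
top 0.82 [299.7, 184.3, 353.3, 220.1]
side 0 [275.8 226.2 329.4 289.3]
side 10 [270.9 221.5 325.4 289.3]
side 30 [261.8 214.6 319.6 289.3]
side 56 [253.  212.  306.1 289.3]
side 90 [246.8 218.5 280.3 291.3]
side 0.7 [253.3, 155.7, 288.8, 214.9]
side 0.58 [264.3, 219.3, 316.5, 287.0]
side 0.44 [263.7, 128.7, 273.6, 159.2]
```

>>> {"method": "drive_tool", "body": {
  "increments": [
    [[3.4,-0.5,3.1],[0,0,-2],0],
    [[3.5,-0.5,3],[0,0,-2],0],
    [[3.6,-0.5,2.9],[0,0,-2],0],
    [[3.7,-0.5,2.8],[0,0,-2],0],
    [[3.3,-0.7,2],[-0.8,1.6,-2],0],
    [[3.3,-0.7,1.9],[-0.8,1.6,-2],0]
  ]
}}

```text
clock: 15.22
eef_pos: [0.5203, -0.0103, 0.0753]
tool_rot: [-0.185, 0.862, 0.099, 0.461]
ft_force: [-0.2, 1.3, -2.0]
grip_width: -0.0002
grasp_force: 0.6
```

>>> {"method": "drive_tool", "body": {
  "increments": [
    [[3.3,-0.7,1.8],[-0.7,1.6,-2],0],
    [[3.4,-0.6,1.7],[-0.7,1.6,-2],0],
    [[3.4,-0.6,1.6],[-0.6,1.7,-2],0],
    [[3.5,-0.5,1.4],[-0.5,1.7,-2],0],
    [[3.5,-0.5,1.3],[-0.5,1.7,-2],0],
    [[3,0.5,1.1],[-0.5,1.7,0],0]
  ]
}}

```text
clock: 15.72
eef_pos: [0.5399, -0.0116, 0.0848]
tool_rot: [-0.117, 0.914, 0.047, 0.385]
ft_force: [0.2, -0.1, -0.3]
grip_width: -0.0002
grasp_force: 0.2
```

```bash
python3 chk.py|grep -v -E ' (0|10) \['
```

```text
[ 0.53991052 -0.01163685  0.08479482] [ 0.1593924  -0.14908924 -0.29939126] [-0.21  0.13 -0.96 -0.26  0.32 -0.34]
top 30 [197.2 202.  257.6 260.3]
top 56 [195.3 195.5 254.5 246.1]
top 90 [192.  184.7 252.  229.4]
top 0.84 [299.9, 185.6, 353.1, 219.6]
top 0.56 [196.0, 195.1, 255.2, 247.5]
side 30 [261.8 214.6 319.6 289.3]
side 56 [253.  212.  306.1 289.3]
side 90 [246.8 218.5 280.3 291.3]
side 0.68 [255.9, 214.9, 304.4, 285.4]
side 0.65 [252.4, 157.1, 288.5, 215.1]
```

>>> {"method": "drive_tool", "body": {
  "increments": [
    [[3,0.5,1],[-0.5,1.7,0],0],
    [[3,0.5,0.8],[-0.5,1.7,0],0],
    [[3.1,0.5,0.7],[-0.5,1.7,0],0],
    [[3.1,0.5,0.6],[-0.5,1.7,0],0],
    [[0,0,0],[0,0,0],0],
    [[0,0,0],[0,0,0],0],
    [[0,0,0],[0,0,0],0]
  ]
}}

```text
clock: 16.5
eef_pos: [0.5518, -0.0108, 0.0869]
tool_rot: [-0.12, 0.936, 0.038, 0.328]
ft_force: [0.2, -0.1, -0.9]
grip_width: -0.0
grasp_force: 0.0
```

```bash
python3 chk.py|grep -v -E ' (0|10) \['
```

```text
[ 0.55178532 -0.0107596   0.08686677] [ 0.23145977 -0.12127131 -0.94691988] [-0.17  0.12 -0.81  0.01  0.25 -0.34]
top 30 [197.2 202.  257.6 260.3]
top 56 [195.3 195.5 254.5 246.1]
top 90 [192.  184.7 252.  229.4]
top 0.84 [301.0, 184.2, 353.2, 220.5]
top 0.83 [193.2, 180.6, 249.9, 227.1]
side 30 [261.8 214.6 319.6 289.3]
side 56 [253.  212.  306.1 289.3]
side 90 [246.8 218.5 280.3 291.3]
side 0.71 [254.4, 157.2, 288.8, 216.9]
side 0.65 [242.2, 218.9, 278.8, 291.1]
```

Both boxes stand. I'll retreat up and back and turn the tool to point down, then look for the stamp.

>>> {"method": "drive_tool", "body": {
  "increments": [
    [[-5,0,5],[0,0,0],0],
    [[-12,-2,12],[0,0,0],0],
    [[-25,-10,15],[-0.8,6,0],0],
    [[-25,-15,10],[-0.8,6,0],0],
    [[-25,-20,5],[-0.8,6,0],0],
    [[-25,-20,5],[-0.8,6,0],0],
    [[-25,-20,5],[-0.8,6,0],0],
    [[-20,-15,5],[-0.8,6,0],0]
  ]
}}

```text
clock: 17.37
eef_pos: [0.402, -0.1089, 0.1451]
tool_rot: [-0.117, 0.992, 0.034, 0.041]
ft_force: [0.6, -0.1, -1.3]
grip_width: 0.0003
grasp_force: 0.0
```

```bash
cat > st.py <<'E'
from plan import *
o=get_obs();print(o['eef_pos'],np.round(o['joint_pos'],2))
t=shot('top');s=shot('side')
for n,p in(('top',t),('side',s)):
    for x in silhouettes('stamp',p):print('stamp',n,x['conf'],x['bbox'])
for x in silhouettes('box_1',t):
    left=x['bbox'][0]<280
    print('L' if left else 'R',x['bbox'],fit([(t,x['region'])],STAND,[.568,-.006,.17] if left else [.571,-.243,-.05]))
tiles=[]
for heel,yaw in(((.5675,-.006),9.7),((.571,-.243),-3)):
    a=np.radians(yaw)
    for p in(t,s):
        # rectify the underside face
        q=np.float32([proj(p,(heel[0]-np.sin(a)*y,heel[1]+np.cos(a)*y,z)) for y,z in((.061,.096),(-.061,.096),(-.061,0),(.061,0))])
        H=cv2.getPerspectiveTransform(q,np.float32([[0,0],[390,0],[390,290],[0,290]]))
        w=cv2.warpPerspective(p['image'],H,(390,290),flags=cv2.INTER_CUBIC)[:,:,::-1]
        g=w.mean(2)[40:250,60:330];print(heel,g.mean().round(1),g.std().round(1));tiles.append(w)
cv2.imwrite('pics/st.png',np.vstack([np.hstack(tiles[:2]),np.hstack(tiles[2:])]))
E
python3 st.py
```

```text
[ 0.40200282 -0.10888183  0.14507152] [-0.34  0.08 -0.37  1.08  0.1  -0.57]
stamp top 0.85 [195.1, 186.3, 248.9, 224.7]
stamp side 0.8 [245.2, 225.2, 281.8, 291.7]
L [191.8, 185.2, 251.0, 227.0] (array([ 0.57063794, -0.00576581,  0.19010117]), np.float64(0.05543614202437732))
R [300.9, 187.2, 354.6, 218.1] (array([ 0.57031087, -0.24321796, -0.06187013]), np.float64(0.11593748223927253))
(0.5675, -0.006) 44.0 5.8
(0.5675, -0.006) 163.2 36.4
(0.571, -0.243) 47.2 3.7
(0.571, -0.243) 100.6 28.1
```

View pics/st.png

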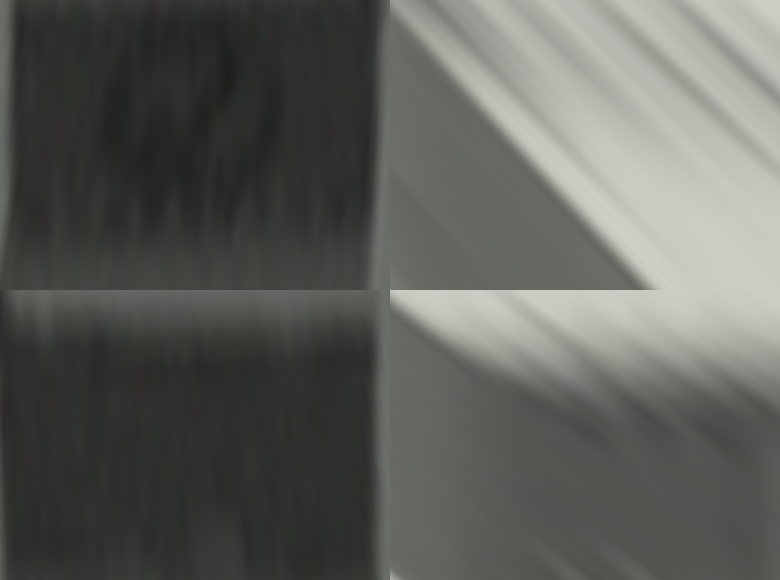

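The rectified top view of the left box (top-left tile) shows a dark ring round px 190,100. The right box's face is plain. I have no pictures left, so I'll confirm numerically with averaged shots.

Run:
```python
from plan import *
N=10;im=0
for i in range(N):
    p=camera('top');im=im+p['image'].astype(np.float32)/N
g=im.mean(2)
for nm,r0,r1,c0,c1 in(('L',206,231,196,258),('R',204,224,298,356)):
    print(nm);print('\n'.join(str(r)+' '+' '.join('%2d'%v for v in g[r,c0:c1:1]) for r in range(r0,r1)))
```

```text
L
206 106 106 107 106 106 106 106 107 107 106 106 107 107 99 83 107 107 107 107 107 107 106 107 107 106 107 107 107 107 106 107 107 107 107 104 94 88 82 83 91 100 95 100 107 107 107 107 107 107 104 92 89 88 106 105 105 106 105 105 106 105 106
207 106 107 107 106 106 107 103 97 107 107 106 107 107 101 89 107 107 107 107 107 107 106 107 107 107 107 107 106 107 106 107 107 107 107 106 105 95 92 92 97 107 107 107 107 107 107 107 107 107 105 91 66 73 105 106 106 106 105 106 106 106 106
208 103 107 106 106 107 107 101 86 107 107 107 107 107 103 94 107 106 107 107 106 107 106 107 107 107 107 107 107 106 107 107 107 107 107 107 107 107 107 107 107 107 107 107 107 107 107 107 107 108 106 94 58 76 105 105 105 105 106 106 105 105 105
209 101 106 107 107 107 107 103 93 107 107 107 107 107 106 102 107 106 107 107 106 107 107 107 107 107 107 107 107 107 106 107 107 108 107 107 107 107 107 107 107 107 107 107 107 107 107 107 107 107 106 94 63 83 106 106 105 105 105 106 105 105 105
210 99 107 106 107 107 106 106 103 107 107 107 107 107 107 107 106 107 107 107 107 107 107 107 107 107 107 106 107 107 
[... 7801 characters left out ...]
65 66 66 65 66 65 65 64 64 64 63 64 63 64 63 64 64 63 61 62 62 62 62 60 60 59 60 60 60 61 61 61 61 61 77 105 105 106 106 106 105 105 106
221 105 97 68 68 68 68 68 68 67 68 68 68 67 68 68 68 68 68 67 68 68 68 68 68 68 68 68 67 68 68 68 68 68 69 67 68 68 67 68 67 68 68 68 68 68 68 68 68 68 79 106 106 105 106 105 106 106 106
222 106 103 87 67 68 68 68 68 68 68 67 67 67 67 68 68 68 68 68 68 68 67 68 68 68 68 68 68 68 68 68 68 68 68 68 68 68 68 68 68 68 68 68 68 68 68 68 68 69 80 106 105 105 106 106 106 106 106
223 105 106 102 93 93 93 93 87 75 93 93 93 93 92 93 93 93 93 93 93 93 88 68 68 68 68 68 68 68 68 68 75 93 93 93 93 87 68 68 68 67 68 68 68 68 68 69 68 76 97 105 106 106 105 106 106 106 106
```

The left box clearly shows two concentric rings in the pixel values, and the right face is uniform, so the left box is the stamped one. I'll approach it with the fingers half open, the yaw square to the rail and the pitch at about 48°.

Run:
```python
from plan import *
go([.50,-.012,.15],ori(4.5,60),6)
go([.535,-.009,.02],ori(4.5,48),6,([.50,-.012,.15],ori(4.5,60)))
```

```text
total [96.3 95.5  6.9] [  0.7 -24.9  -9.7] per row of 6 [16.  15.9  1.1] [ 0.11 -4.16 -1.62]
total [  35.    3. -130.] [  0.9 -12.    0. ] per row of 6 [  5.8   0.5 -21.7] [ 0.16 -1.99  0.  ]
```

>>> {"method": "drive_tool", "body": {
  "increments": [
    [[16,16,1],[0.1,-4.2,-1.6],0.3],
    [[16,16,1],[0.1,-4.2,-1.6],0.6],
    [[16,16,1],[0.1,-4.2,-1.6],0.7],
    [[16,16,1],[0.1,-4.2,-1.6],0.7],
    [[16,16,1],[0.1,-4.2,-1.6],0.7],
    [[16,16,1],[0.1,-4.2,-1.6],0.7],
    [[0,0,0],[0,0,0],0.7]
  ]
}}

```text
clock: 18.7
eef_pos: [0.4984, -0.009, 0.1478]
tool_rot: [-0.04, 0.964, 0.01, 0.261]
ft_force: [-0.6, -0.0, -0.4]
grip_width: 0.0599
grasp_force: 0.0
```

>>> {"method": "drive_tool", "body": {
  "increments": [
    [[2,0.5,-22],[0,-2,0],0.7],
    [[3,0.5,-22],[0,-2,0],0.7],
    [[6,0.5,-22],[0.2,-2,0],0.7],
    [[8,0.5,-22],[0.2,-2,0],0.7],
    [[8,0.5,-22],[0.2,-2,0],0.7],
    [[8,0.5,-20],[0.2,-2,0],0.7],
    [[0,0,0],[0,0,0],0.7]
  ]
}}

```text
clock: 19.28
eef_pos: [0.5306, -0.0089, 0.0108]
tool_rot: [-0.037, 0.935, 0.012, 0.354]
ft_force: [-1.7, -0.5, -1.7]
grip_width: 0.0597
grasp_force: 0.0
```

```bash
cat > pu.py <<'E'
from plan import *
o=get_obs();print(o['eef_pos'],np.round(o['joint_pos'],2),o['ft_force'],o['grip_width'])
z=R.from_quat(o['tool_rot']).as_matrix();print('pitch',np.degrees(np.arcsin(-z[2,2])).round(1),'az',np.degrees(np.arctan2(z[1,2],z[0,2])).round(1),'toolY',np.degrees(np.arctan2(-z[0,1],z[1,1])).round(1),z[2,1].round(3))
n=np.array([np.cos(.078),np.sin(.078)])
pm=[]
for c in('top','side'):
    p=shot(c)
    for x in silhouettes('box_1',p):
        b=x['bbox'];ok=b[0]<270 and b[1]<260 if c=='top' else b[3]>250
        if ok:
            q,e=fit([(p,x['region'])],STAND,[o['eef_pos'][0]+.02,-.005,.12]);
            lid=q[:2]+.064*np.array([np.cos(q[2]),np.sin(q[2])])
            print(c,b,q.round(4),'yaw',np.degrees(q[2]).round(1),round(e,3),'gap mm',(-(lid-[.7187,-.1345])@n*1000).round(1))
            break
E
python3 pu.py
```

```text
[ 0.53063509 -0.00894117  0.01078912] [-0.08  0.32 -1.02 -0.49  0.1  -0.12] [-1.67450289 -0.49412134 -1.65428064] 0.05973663869476887
pitch 48.6 az 4.2 toolY 4.5 -0.003
top [191.1, 180.2, 249.6, 228.2] [ 0.571  -0.0052  0.1793] yaw 10.3 0.104 gap mm 73.5
side [247.6, 219.9, 278.7, 290.5] [ 0.5697 -0.0076  0.1759] yaw 10.1 0.066 gap mm 75.0
```

>>> {"method": "drive_tool", "body": {
  "increments": [
    [[4,0.3,0.5],[0.1,-2,0],0.7],
    [[4,0.3,0.5],[0.1,-2,0],0.7],
    [[4,0.3,0.5],[0.1,-2,0],0.7],
    [[4,0.3,0.5],[0.1,-2,0],0.7],
    [[4,0.3,0.5],[0.1,-2,0],0.7],
    [[4,0.3,0.5],[0.1,-2,0],0.7],
    [[4,0.3,0.5],[0.1,-2,0],0.7],
    [[3,0.3,0.5],[0,0,0],0.7]
  ]
}}

```text
clock: 20.15
eef_pos: [0.5916, -0.0087, 0.03]
tool_rot: [-0.038, 0.885, 0.014, 0.464]
ft_force: [-5.3, -0.3, 4.1]
grip_width: 0.0601
grasp_force: 2.6
```

```bash
python3 pu.py
```

```text
[ 0.59162662 -0.0087463   0.03002678] [-0.09  0.54 -1.08 -1.01  0.13 -0.1 ] [-5.32054121 -0.34607392  4.08844361] 0.060110929791330904
pitch 34.6 az 4.2 toolY 4.6 -0.01
top [191.7, 182.6, 249.8, 225.0] [ 0.5781 -0.0032  0.1472] yaw 8.4 0.068 gap mm 66.1
side [243.4, 223.6, 272.4, 292.5] [ 0.5767 -0.0074  0.1486] yaw 8.5 0.085 gap mm 67.8
```

>>> {"method": "drive_tool", "body": {
  "increments": [
    [[-4,0,0],[0,2,0],0.7],
    [[-4,0,-2],[0,2,0],0.7],
    [[-4,0,-5],[0,2,0],0.7],
    [[0,0,-6],[0,1,0],0.7],
    [[0,0,-6],[0,0,0],0.7],
    [[0,0,0],[0,0,0],0.7]
  ]
}}

```text
clock: 20.85
eef_pos: [0.5786, -0.0088, 0.0095]
tool_rot: [-0.037, 0.912, 0.016, 0.408]
ft_force: [-0.5, -0.0, 0.5]
grip_width: 0.0596
grasp_force: 0.0
```

```bash
python3 pu.py
```

```text
[ 0.57863916 -0.00884177  0.00949702] [-0.08  0.46 -1.02 -0.74  0.12 -0.11] [-0.46323445 -0.02949938  0.46964354] 0.05962688902872023
pitch 41.8 az 4.6 toolY 4.6 -0.0
top [196.6, 181.3, 251.4, 223.6] [ 0.5796 -0.0043  0.1512] yaw 8.7 0.122 gap mm 64.7
side [242.4, 220.8, 274.5, 288.9] [ 0.5768 -0.0085  0.1462] yaw 8.4 0.081 gap mm 67.8
```

>>> {"method": "drive_tool", "body": {
  "increments": [
    [[3,0.2,0],[0,0,0],0.7],
    [[3,0.2,0],[0,0,0],0.7],
    [[3,0.2,0],[0,0,0],0.7],
    [[3,0.2,0],[0,0,0],0.7],
    [[3,0.2,0],[0,0,0],0.7],
    [[3,0.2,0],[0,0,0],0.7],
    [[3,0.2,0],[0,0,0],0.7],
    [[3,0.2,0],[0,0,0],0.7]
  ]
}}

```text
clock: 21.72
eef_pos: [0.6011, -0.0067, 0.0078]
tool_rot: [-0.037, 0.913, 0.017, 0.407]
ft_force: [-3.9, 0.4, 4.0]
grip_width: 0.0599
grasp_force: 2.5
```

```bash
python3 pu.py
```

```text
[ 0.60106737 -0.00669137  0.00778283] [-0.07  0.47 -0.96 -0.7   0.11 -0.1 ] [-3.9249106   0.35815464  3.97185766] 0.059867137834803644
pitch 42.0 az 4.7 toolY 4.6 0.001
top [193.9, 177.9, 250.4, 218.9] [ 0.5897 -0.0064  0.1299] yaw 7.4 0.098 gap mm 54.8
side [236.8, 219.1, 267.2, 290.0] [ 0.5875 -0.005   0.0968] yaw 5.5 0.079 gap mm 56.7
```

>>> {"method": "drive_tool", "body": {
  "increments": [
    [[3,0.2,0.2],[0,0,0],0.7],
    [[3,0.2,0.2],[0,0,0],0.7],
    [[3,0.2,0.2],[0,0,0],0.7],
    [[3,0.2,0.2],[0,0,0],0.7],
    [[3,0.2,0.2],[0,0,0],0.7],
    [[3,0.2,0.2],[0,0,0],0.7],
    [[3,0.2,0.2],[0,0,0],0.7],
    [[3,0.2,0.2],[0,0,0],0.7]
  ]
}}

```text
clock: 22.58
eef_pos: [0.6262, -0.0055, 0.0098]
tool_rot: [-0.036, 0.912, 0.017, 0.407]
ft_force: [-2.3, 0.4, -0.6]
grip_width: 0.0599
grasp_force: 1.1
```

>>> {"method": "drive_tool", "body": {
  "increments": [
    [[3,0.2,0],[0,0,0],0.7],
    [[3,0.2,0],[0,0,0],0.7],
    [[3,0.2,0],[0,0,0],0.7],
    [[3,0.2,0],[0,0,0],0.7],
    [[3,0.2,0],[0,0,0],0.7],
    [[3,0.2,0],[0,0,0],0.7]
  ]
}}

```text
clock: 23.08
eef_pos: [0.6442, -0.0043, 0.0099]
tool_rot: [-0.036, 0.912, 0.017, 0.407]
ft_force: [-2.1, 0.3, -1.1]
grip_width: 0.0599
grasp_force: 1.1
```

```bash
python3 pu.py
```

```text
[ 0.64415953 -0.00425068  0.00986477] [-0.06  0.5  -0.85 -0.61  0.1  -0.09] [-2.06672672  0.26747323 -1.12320783] 0.05994767820961533
pitch 41.9 az 4.6 toolY 4.6 0.001
top [192.6, 159.2, 247.4, 203.0] [ 0.6321 -0.0026  0.0811] yaw 4.6 0.095 gap mm 12.0
side [212.2, 219.1, 251.4, 287.9] [ 0.6318 -0.0035  0.0765] yaw 4.4 0.068 gap mm 12.5
```

Aligned with the rail at about 4.5° yaw, 12 mm to go. Slow push now until the force rises.

>>> {"method": "drive_tool", "body": {
  "increments": [
    [[1.5,0.1,0],[0,0,0],0.7],
    [[1.5,0.1,0],[0,0,0],0.7],
    [[1.5,0.1,0],[0,0,0],0.7],
    [[1.5,0.1,0],[0,0,0],0.7],
    [[1,0.1,0],[0,0,0],0.7],
    [[1,0.1,0],[0,0,0],0.7]
  ]
}}

```text
clock: 23.78
eef_pos: [0.652, -0.0037, 0.0099]
tool_rot: [-0.036, 0.912, 0.017, 0.407]
ft_force: [-2.1, -0.2, 0.0]
grip_width: 0.06
grasp_force: 1.1
```

>>> {"method": "drive_tool", "body": {
  "increments": [
    [[1,0.1,0],[0,0,0],0.7],
    [[1,0.1,0],[0,0,0],0.7]
  ]
}}

```text
clock: 23.95
eef_pos: [0.6539, -0.0035, 0.0098]
tool_rot: [-0.036, 0.912, 0.017, 0.407]
ft_force: [-3.3, -0.1, -1.2]
grip_width: 0.0598
grasp_force: 1.1
```

>>> {"method": "drive_tool", "body": {
  "increments": [
    [[1,0.1,0],[0,0,0],0.7]
  ]
}}

```text
clock: 24.03
eef_pos: [0.6549, -0.0034, 0.0098]
tool_rot: [-0.036, 0.912, 0.017, 0.407]
ft_force: [-2.8, -0.5, -0.6]
grip_width: 0.0597
grasp_force: 1.1
```

>>> {"method": "drive_tool", "body": {
  "increments": [
    [[1,0.1,0],[0,0,0],0.7]
  ]
}}

```text
clock: 24.12
eef_pos: [0.656, -0.0033, 0.0099]
tool_rot: [-0.036, 0.912, 0.017, 0.407]
ft_force: [-1.8, -0.1, 0.0]
grip_width: 0.0599
grasp_force: 1.1
```

>>> {"method": "drive_tool", "body": {
  "increments": [
    [[1,0.1,0],[0,0,0],0.7]
  ]
}}

```text
clock: 24.2
eef_pos: [0.6562, -0.0031, 0.0092]
tool_rot: [-0.036, 0.913, 0.017, 0.407]
ft_force: [-5.3, -0.2, 0.6]
grip_width: 0.0597
grasp_force: 2.9
```

>>> {"method": "drive_tool", "body": {
  "increments": [
    [[1,0.1,0],[0,0,0],0.7]
  ]
}}

```text
clock: 24.28
eef_pos: [0.6563, -0.0031, 0.009]
tool_rot: [-0.036, 0.913, 0.017, 0.406]
ft_force: [-14.3, -1.0, 8.5]
grip_width: 0.0603
grasp_force: 7.7
```

>>> {"method": "drive_tool", "body": {
  "increments": [
    [[1,0.1,0],[0,0,0],0.7]
  ]
}}

```text
clock: 24.37
eef_pos: [0.6564, -0.0031, 0.0089]
tool_rot: [-0.036, 0.913, 0.017, 0.406]
ft_force: [-22.2, -1.6, 13.7]
grip_width: 0.06
grasp_force: 10.6
```

>>> {"method": "drive_tool", "body": {
  "increments": [
    [[0.5,0,0],[0,0,0],0.7]
  ]
}}

```text
clock: 24.45
eef_pos: [0.6564, -0.0031, 0.0089]
tool_rot: [-0.036, 0.913, 0.017, 0.406]
ft_force: [-21.0, -1.1, 14.1]
grip_width: 0.0596
grasp_force: 10.3
```

```bash
python3 pu.py
```

```text
[ 0.65639011 -0.00314154  0.00891471] [-0.05  0.51 -0.82 -0.59  0.1  -0.09] [-20.9796004   -1.05559225  14.08594032] 0.059635538978561886
pitch 42.1 az 4.6 toolY 4.6 0.001
top [193.2, 155.3, 249.4, 198.2] [ 0.6444 -0.0008  0.1012] yaw 5.8 0.117 gap mm -0.3
side [209.2, 217.5, 243.7, 288.8] [ 0.6427 -0.0021  0.0813] yaw 4.7 0.064 gap mm 1.4
```

The rail is reached and the box is pressed flush. I'll ease off and retreat.

>>> {"method": "drive_tool", "body": {
  "increments": [
    [[-1.5,-0.1,0],[0,0,0],0.7],
    [[-1.5,-0.1,0],[0,0,0],0.7],
    [[-3,-0.2,0],[0,0,0],0.7],
    [[-6,-0.5,0],[0,0,0],0.7],
    [[-10,-1,0],[0,1,0],0.7],
    [[-14,-1,4],[0,3,0],0.7],
    [[-16,-1,12],[0,4,0],0.7],
    [[-16,-1,16],[0,4,0],0.7]
  ]
}}

```text
clock: 25.32
eef_pos: [0.5902, -0.0078, 0.0395]
tool_rot: [-0.035, 0.95, 0.02, 0.309]
ft_force: [0.7, 0.5, -0.4]
grip_width: 0.0599
grasp_force: 0.0
```

>>> {"method": "drive_tool", "body": {
  "increments": [
    [[-20,-5,20],[0,4,0],0.7],
    [[-25,-5,20],[0,4,0],0.7],
    [[-25,-5,20],[0,4,0],0.7],
    [[-25,0,15],[0,4,0],0.7],
    [[-25,0,5],[0,4,0],0.7],
    [[0,0,0],[0,0,0],0.7],
    [[0,0,0],[0,0,0],0.7]
  ]
}}

```text
clock: 25.9
eef_pos: [0.476, -0.0227, 0.1203]
tool_rot: [-0.031, 0.988, 0.026, 0.148]
ft_force: [0.1, -0.6, -0.4]
grip_width: 0.0596
grasp_force: 0.0
```

```bash
sed -i "s/o\['eef_pos'\]\[0\]+.02/.645/" pu.py; python3 pu.py
python3 - <<'E'
from plan import *
for c in('top','side'):
    p=shot(c)
    for x in silhouettes('box_1',p):
        b=x['bbox']
        if (b[0]>280 if c=='top' else b[3]<230 and b[3]>180): print('R',c,b,x['conf'],fit([(p,x['region'])],STAND,[.571,-.243,-.05]))
    for q in('felt_pen','bench_clock','red_stapler','red_cup','amber_dropper'):print(c,q,[s['bbox'] for s in silhouettes(q,p)[:1]])
E
```

```text
[ 0.47603475 -0.02270861  0.12032716] [-0.11  0.05 -0.53  0.71  0.09 -0.16] [ 0.10157248 -0.6177102  -0.38845159] 0.05957586260974415
pitch 72.8 az 11.6 toolY 3.9 0.041
top [191.5, 155.5, 246.4, 198.3] [ 0.6438 -0.0025  0.1257] yaw 7.2 0.101 gap mm 0.5
R top [294.8, 184.5, 351.4, 221.5] 0.82 (array([ 0.57163931, -0.24156085, -0.06359762]), np.float64(0.06610828340098361))
top felt_pen [[276.9, 220.4, 287.9, 274.7]]
top bench_clock [[140.7, 274.9, 174.2, 310.3]]
top red_stapler [[410.9, 229.2, 429.2, 283.9]]
top red_cup [[119.6, 219.4, 150.7, 245.8]]
top amber_dropper [[399.7, 183.5, 414.7, 202.4]]
R side [254.6, 156.0, 288.7, 215.1] 0.59 (array([ 0.5692211 , -0.24666216, -0.02598711]), np.float64(0.08527185046633838))
side felt_pen [[280.3, 217.8, 336.3, 236.4]]
side bench_clock [[331.9, 318.6, 374.3, 357.2]]
side red_stapler [[303.7, 137.7, 339.6, 159.2]]
side red_cup [[260.5, 313.1, 295.9, 362.4]]
side amber_dropper [[263.9, 130.3, 276.0, 159.8]]
```

Run:
```python
from plan import *
r=[]
for i in range(6):
    for c in('top','side'):
        p=shot(c)
        for x in silhouettes('box_1',p):
            b=x['bbox']
            if (b[0]<270 and b[1]<200 if c=='top' else b[3]>250 and b[0]<230):
                q,e=fit([(p,x['region'])],STAND,[.645,-.003,.08]);r.append((c,*q[:2].round(4),np.degrees(q[2]).round(1),round(e,3)));break
for c in('top','side'):
    a=np.array([x[1:] for x in r if x[0]==c]);print(c,len(a),np.median(a,0),a[:,2])
# underside top edge in averaged top image: bright top face -> dark underside
g=np.mean([camera('top')['image'].mean(2) for _ in range(8)],0);p=camera('top')
L=[]
for c in range(203,240):
    col=g[180:205,c];k=int(np.argmin(np.diff(col)));d=-np.diff(col);w=np.arange(max(k-2,0),min(k+3,24))
    rr=180+.5+(w*np.clip(d[w],0,None)).sum()/np.clip(d[w],0,None).sum();L.append(atz(p,(c,rr),.096)[:2])
L=np.array(L);m=np.polyfit(L[:,1],L[:,0],1);res=L[:,0]-np.polyval(m,L[:,1]);k=abs(res)<.002
m=np.polyfit(L[k,1],L[k,0],1);print('edge yaw',np.degrees(np.arctan(-m[0])),k.sum(),'x at y=0',m[1])
```

```text
top 6 [0.6437 0.     4.55   0.0775] [4.7 5.2 7.6 3.9 4.4 4.4]
side 6 [ 6.422e-01 -2.650e-03  5.400e+00  6.750e-02] [4.8 5.4 5.9 5.3 5.4 5.4]
edge yaw 4.477590566220915 37 x at y=0 0.6416790082558637
```

```bash
python3 -c "
from workcell import *
print(job_done())"
```

```text
the job is handed in; nothing more can be done
None
```

Both boxes stand on their backs; the stamped (left) one is flush against the rail, the other stands where it was tipped, and the job was handed in at about 28 s.

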